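# Make up two block-printing kits

### The arm

A 6-joint arm with a two-finger parallel gripper is mounted at the origin on the work surface. World frame = base frame: x ahead of the robot, y to its left, z up, the work surface at z = 0. Lengths are in m, angles in rad, forces in N, time in s.
With the tool pointing down it reaches from about 0.425 to 0.95 m from the base axis. Payload 3.5 kg.
Tool frame: the origin (TCP) lies at the very end of the fingers, on their centre line; the grasp point (between the pads) lies ctrl.grip_point_offset behind it (ctrl.grip_point_offset is the distance from the TCP to the grasp point, in m); z points along the fingers, y is the direction in which the jaws open and shut (so a half turn about z gives the same grasp; the last joint's range is limited). The gripper opens to 85 mm and grips with 20 to 120 N. Pads are 22 mm wide; open, the fingers measure 114 mm over their backs; the gripper's body (76 mm by 85 mm) begins 54 mm behind the grasp point. The pads swing forward as they close: fully open they stand 13 mm farther back than shut.
Start: joints at [1.186, 0.286, 1.577, -0, 1.279, -0.15], TCP at [0.157, 0.656, 0.231] pointing down, gripper open.
Joint ranges: [-2.77, 2.77], [-0.9, 2.22], [0.21, 2.48], [-1.53, 4.67], [0.24, 2.81], [-2.84, 2.84]. Speed limits (rad/s): [2.79, 2.79, 3.14, 3.14, 3.14, 3.14].

### API

Orientations are given as a unit quaternion [x, y, z, w].
In Python, from plant import telemetry, imaging, ticket, finder, ctrl gives the robot as it stands. The module is installed in compiled form; this text tells all that it offers.
- The arm moves only by the shell command python3 -m crank 'ROWS' [FORCE]. ROWS is JSON, a list of rows, each a list of 7 numbers: the shift along the tool's x, y, z scaled (see below), then the turn, a rotation vector about the tool's x, y, z scaled (see below), then the opening, from 0 (shut) to 1 (fully open). A call has 1 to 12 rows; each row is the pose to reach, as a shift and turn from the pose commanded when the call began, along the tool's axes at that moment; what a row does not reach only later rows make up. The controller multiplies each number of a shift by 0.15 m and each number of a turn by 90 degrees. A row lasts 1/10 s, in which the tool goes at most 50 mm and 8.59 degrees, less where a joint would pass 70% of its speed; a pose out of reach is approached as far as the arm can. A call with a number of a shift or a turn outside -1 to 1 is refused whole. A call with a gripper value outside its range is refused whole. The fingers move at their own pace and stop on an object; FORCE is the grip in N (left out, the last holds). Time passes only in rows, so rows that repeat a pose let the fingers close. It gives the time, the measured TCP pose, the force and the opening at its end, in the units of the state.
- telemetry.get_state(): the state, without advancing time (a new reading comes with each control period).
- imaging.read_camera(name): name is "scene" or "top" or "wrist"; returns a dict with "pixels" (384x512x3 uint8, red, green, blue), "vfov" (degrees; the focal length in pixels is half the picture's height over the tangent of half this angle, whatever the lens; pixels are square), "cx", "cy" (the principal point, pixels), "rvec" (rotation vector, rad) and "tvec" (3), from world to camera coordinates, as OpenCV has them. Camera axes: x right, y down, z forward; pixel columns grow to the right and rows downward; lengths in m; the calibration is good to about 2 mm. A picture is of the moment at which its call begins. There is no depth.
- ticket.sign_off(): hands the job in, once; it reports no verdict.
Trained networks look in a picture, given as the dict that the camera call returned (one of the last four; its "shot" number tells which), for a name from the list of things; names that differ only in an ending like _2 or _b are one class to them, and where a whole thing is asked for, a point or a joint stands for the part that bears it (a point fixed in the world has none). Each returns a list of dicts, best first, with "confidence" (0 to 1); they miss things now and then, are a little off and sometimes report something else, mostly with a low value. They report only what shows in the picture. A call takes as long as a camera call. They do not tell look-alikes from the thing itself.
- finder.masks_of(label, picture): "pixels" (384x512 bool, what is visible of it) and "extent" ([left, top, right, bottom] in pixels, round what is visible of it).
- finder.pinpoint(label, picture): "location" ([row, column] in pixels: a listed point, or the origin of a listed thing).
The state is a dict: "time": time; "qpos": joint angles; "dq": joint speeds; "joint_efforts": joint torques, N m; "eef_pos": TCP position; "tcp_rot": TCP orientation; "contact_force": force on the tool from outside, world axes, zero at the start; "wrist_torque": the same for the moment, N m; "opening": opening from 0.0 (shut) to 1.0 (fully open).
Only numpy, scipy, OpenCV 4.12 (cv2) and the standard library are available. Lean on these libraries where they do the work, as an engineer would, in place of code of your own. Each camera call takes 0.05 s, during which the arm holds its last target.

### The job

Make up the two printing kits. In the blue tray put the round printing block and the blue dye pot; in the yellow tray put the long border block and the yellow dye pot, and slide the green-patterned board upright between the two small wooden boards that stand in its end compartment, all the way down. Blocks and pots stand upright on the tray floor; leave the red pot and the square block standing where they are.

Things in the scene. Friction and masses are not known exactly. Their poses are not given: they have to be found in the camera images.
- blue_tray: fixed blue tray, 200 mm (its x) by 120 mm (its y), walls 5 mm thick and 18 mm high, floor 5 mm thick. A wall as high as the rim, across its middle (x = 0), makes two compartments about 92 by 110 mm, centres at x = -49 and +49 mm, y = 0. Origin: centre of its underside; z up.
- yellow_tray: fixed yellow tray, 300 mm (its x) by 120 mm (its y), walls 5 mm thick and 18 mm high, floor 5 mm thick. Two cross walls as high as the rim make three compartments about 93 mm (x) by 110 mm (y), centres at x = -97.5, 0 and +97.5 mm, y = 0. Two small boards stand in the one at -97.5 (see gap); the other two are empty. Origin: centre of its underside; z up.
- gap (a point): floor point midway between the yellow tray's two pale standing boards; axes as the tray's. Each is 10 mm thick (x), 80 mm wide (y), top 57 mm above this point. Gap about 8 mm wide, flaring from 35 mm up to a mouth of about 32 mm. Each slides outwards along x up to 14 mm against slight friction (0.5 N) and stays there: a thicker board pushed down between spreads them and stands on the floor.
- round_block: round dark wooden printing block, 64 mm across and 26 mm high, indigo foot; on top, centred, an upright lighter wooden knob 32 mm across and 38 mm high (height 26 to 64 mm) to grip it by; about 0.14 kg. Origin: centre of its underside; z up.
- border_block: long dark wooden printing block, 84 mm (x) by 40 mm (y) by 26 mm high, yellow foot; on top, centred, an upright lighter wooden bar handle 56 mm (x) by 18 mm (y) by 38 mm high (height 26 to 64 mm); about 0.15 kg. It fits a compartment of the tray with its long side across the tray (along the tray's y). Origin: centre of its underside; z up.
- blue_pot: closed blue dye pot, an upright cylinder 50 mm across and 66 mm high, plain blue sides with one thin white band and a white ring on its flat blue lid, about 0.16 kg. Origin: centre of its underside; z up.
- yellow_pot: closed yellow dye pot, an upright cylinder 50 mm across and 66 mm high, plain yellow sides with one thin white band and a white ring on its flat yellow lid, about 0.16 kg. Origin: centre of its underside; z up.
- pattern_board: cream board with green diamonds on both faces and a green stripe on its top edge, standing free on its edge at the start: 18 mm thick (x), 64 mm wide (y), 105 mm high, about 0.11 kg; take it by its top, across the 18 mm. Origin: centre of its underside; z up.
- red_pot: closed red dye pot, an upright cylinder 50 mm across and 66 mm high, plain red sides with one thin white band and a white ring on its flat red lid, about 0.16 kg. Origin: centre of its underside; z up. Not wanted in either kit.
- square_block: square dark wooden printing block, 56 by 56 mm and 26 mm high, red foot; on top, centred, an upright lighter wooden knob 32 mm across and 38 mm high (height 26 to 64 mm) to grip it by; about 0.15 kg. Not wanted in either kit. Origin: centre of its underside; z up.
Not all that is in view belongs to the job. There is more than one size of the blue_pot; the job needs the smallest. What is shaped like the round_block but turquoise is not meant.

How it is judged:
By the outcome, as a careful person would: the job done as asked, in the order asked, and still so for the second after the job is handed in, with the robot touching nothing.
It also fails if it takes over 138 s, if anything falls off the work surface, if the arm or the gripper's body presses on something with over 40 N, if the wrist force passes 120 N, or if a joint passes its speed limit or range.

## Working session

There is one attempt and no reset: what is moved stays moved. The work goes in short steps, Python scripts to look and compute and a shell command to move; the robot and the scene stay as the last step left them, time stands still between calls to the robot, and variables do not carry over. Pictures are saved under pics/ and viewed, and the job is handed in when it is done.

```bash
mkdir -p pics; ls
python3 - <<'E'
from plant import telemetry, imaging, ctrl
import cv2
print(telemetry.get_state()); print(ctrl.grip_point_offset)
for n in ("scene","top","wrist"):
    p=imaging.read_camera(n); cv2.imwrite(f"pics/{n}0.png",p["pixels"][:,:,::-1])
    print(n,p["vfov"],p["cx"],p["cy"],p["rvec"],p["tvec"],p["shot"])
E
```

```text
pics
{'time': 0.0, 'qpos': array([ 1.18596354e+00,  2.87203306e-01,  1.57821287e+00, -3.38079925e-05,
        1.27859777e+00, -1.49947037e-01]), 'dq': array([-0.00017512,  0.00101021,  0.0013879 ,  0.00030435, -0.00052989,
        0.00046684]), 'joint_efforts': array([-6.60587066e-04, -4.05996430e+01, -2.92614555e+01, -1.55752255e-04,
        5.85616770e-03, -1.36285198e-05]), 'eef_pos': array([0.15678274, 0.6558472 , 0.22990267]), 'tcp_rot': array([ 1.17168142e-01,  9.93111354e-01, -1.17189890e-03, -3.04264084e-04]), 'contact_force': array([-0.45204349,  0.47414839, -0.52991508]), 'wrist_torque': array([-0.01455937,  0.00858258, -0.01297012]), 'opening': 1.0020031591845107}
0.0187
scene 55.81862968354506 261.3591666557827 191.2468804909115 [ 1.55937468  2.04901817 -0.78967216] [ 0.12014691 -0.33526323  1.15081772] 1
top 43.75478923688963 260.6295520058259 197.60892457898268 [ 2.18883172 -2.1531654   0.06710452] [0.00367153 0.51467422 1.23656481] 2
wrist 61.53419368563613 253.89914840772934 193.33896725442202 [-2.26653028 -1.78974028 -0.27300066] [-0.67427376 -0.03975978  0.37890851] 3
```

View pics/scene0.png

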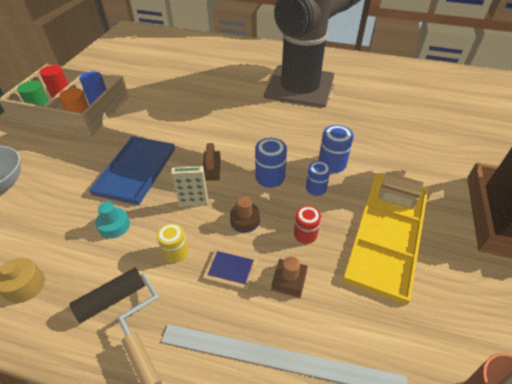

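View pics/top0.png

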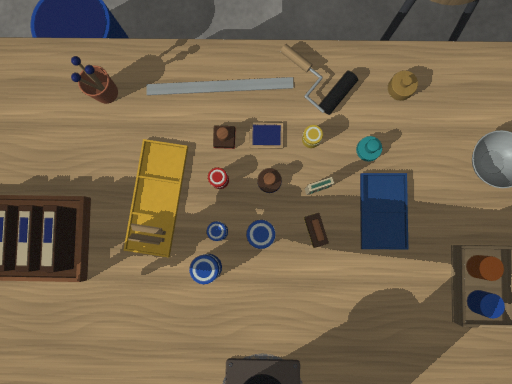

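View pics/wrist0.png

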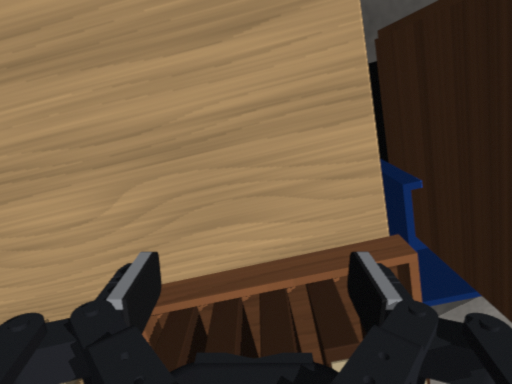

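The scene picture shows the blue tray (132,170), the yellow tray (390,235), the board (190,186), the small blue pot (317,178), the red pot (307,225), the round block (245,213), the border block (212,160), and the square block (290,277). The top picture shows the same things, with the small blue pot at (217,231). Next I'll localise them.

```bash
cat > h.py <<'E'
import numpy as np, cv2
from plant import telemetry, imaging, finder
def P(pic):
    R,_=cv2.Rodrigues(np.array(pic["rvec"],float)); t=np.array(pic["tvec"],float)
    H,W=pic["pixels"].shape[:2]; f=H/2/np.tan(np.radians(pic["vfov"])/2)
    return R,t,f,pic["cx"],pic["cy"]
def unproj(pic,u,v,z=0.):
    R,t,f,cx,cy=P(pic); c=-R.T@t; d=R.T@np.array([(u-cx)/f,(v-cy)/f,1]); return c+d*(z-c[2])/d[2]
def proj(pic,X):
    R,t,f,cx,cy=P(pic); p=np.atleast_2d(X)@R.T+t; return np.c_[f*p[:,0]/p[:,2]+cx,f*p[:,1]/p[:,2]+cy]
def take(n,save=None):
    p=imaging.read_camera(n)
    if save: cv2.imwrite("pics/"+save,p["pixels"][:,:,::-1])
    return p
E
python3 - <<'E'
from h import *
s=take("scene");t=take("top")
for l in "blue_tray yellow_tray gap round_block border_block blue_pot yellow_pot pattern_board red_pot square_block".split():
    for n,p in (("scene",s),("top",t)):
        z=.005 if l=="gap" else 0
        for d in finder.pinpoint(l,p)[:3]:
            r,c=d["location"]; print(l,n,round(d["confidence"],2),np.round([c,r],1),np.round(unproj(p,c,r,z)[:2],4))
E
```

```text
blue_tray scene 0.94 [136.6 171.6] [ 0.4903 -0.3058]
blue_tray top 0.79 [384.2 212. ] [ 0.4831 -0.3161]
yellow_tray scene 0.84 [388.2 235.4] [0.52   0.2936]
yellow_tray top 0.66 [157.4 199.6] [0.5065 0.2894]
gap scene 0.97 [396.  199.4] [0.4169 0.306 ]
gap scene 0.66 [211.7 169.2] [ 0.4376 -0.1305]
gap top 0.64 [150.7 231.5] [0.4208 0.3032]
round_block scene 0.86 [111.9 225.8] [ 0.6531 -0.2761]
round_block scene 0.85 [244.7 218.7] [ 0.5586 -0.0093]
round_block top 0.95 [363.8 150.5] [ 0.6474 -0.2622]
round_block top 0.86 [266.1 180.3] [ 0.563  -0.0013]
border_block scene 0.83 [214.2 166.7] [ 0.4229 -0.1299]
border_block top 0.7 [312.4 231.9] [ 0.4271 -0.1264]
border_block top 0.52 [269.3 179. ] [ 0.5666 -0.0099]
blue_pot scene 0.93 [269.3 176.9] [0.4203 0.0103]
blue_pot scene 0.81 [318.6 188.2] [0.4252 0.131 ]
blue_pot scene 0.63 [327.5 162.7] [0.3322 0.1385]
blue_pot top 0.71 [219.3 230.7] [0.4261 0.1211]
blue_pot top 0.66 [213.4 269.9] [0.3224 0.1342]
blue_pot top 0.63 [259.7 234.9] [0.4168 0.0133]
yellow_pot scene 0.88 [174.2 250.2] [ 0.674  -0.1227]
yellow_pot top 0.63 [309.9 139.7] [ 0.6749 -0.1176]
pattern_board scene 0.72 [193.2 202.5] [ 0.5455 -0.1348]
pattern_board scene 0.68 [176.8 251.7] [ 0.6759 -0.1162]
pattern_board top 0.61 [314.  185.9] [ 0.5499 -0.1296]
pattern_board top 0.47 [158.7 200.6] [0.5039 0.2859]
pattern_board top 0.17 [221.2 179. ] [0.5647 0.1193]
red_pot scene 0.75 [307.4 229.3] [0.55   0.1273]
red_pot scene 0.31 [388.9 233.5] [0.5146 0.2949]
red_pot top 0.83 [222.7 179.3] [0.564  0.1153]
square_block scene 0.79 [287.5 281.9] [0.6818 0.1133]
square_block scene 0.59 [317.2 188.8] [0.4279 0.1282]
square_block top 0.8 [222.9 138.6] [0.6747 0.1173]
```

Run:
```python
from h import *
t=take("top");s=take("scene")
a=t["pixels"][125:265,105:245,::-1]; b=t["pixels"][110:260,240:420,::-1]
cv2.imwrite("pics/c1.png",cv2.resize(a,None,fx=4,fy=4,interpolation=cv2.INTER_CUBIC))
cv2.imwrite("pics/c2.png",cv2.resize(b,None,fx=4,fy=4,interpolation=cv2.INTER_CUBIC))
for l in ["yellow_tray","blue_tray","border_block","pattern_board","round_block","blue_pot","yellow_pot","gap"]:
  for n,p in (("t",t),("s",s)):
    for d in finder.masks_of(l,p)[:3]:
        m=d["pixels"].astype(np.uint8); c=max(cv2.findContours(m,0,2)[0],key=cv2.contourArea)
        print(l,n,round(d["confidence"],2),d["extent"],cv2.minAreaRect(c))
```

```text
yellow_tray t 0.68 [119.3, 141.3, 186.6, 256.9] ((155.90798950195312, 197.75601196289062), (47.6729736328125, 114.2183609008789), 10.30484676361084)
yellow_tray t 0.59 [213.8, 129.0, 236.1, 148.7] ((223.5, 136.5), (21.0, 21.0), 90.0)
yellow_tray t 0.55 [256.3, 167.2, 279.1, 193.0] ((268.5, 180.0), (24.0, 23.0), 90.0)
yellow_tray s 0.56 [343.4, 175.6, 429.6, 302.5] ((390.9615173339844, 236.3076629638672), (68.67363739013672, 122.34957885742188), 15.255120277404785)
blue_tray t 0.62 [359.3, 172.1, 406.6, 248.2] ((383.0, 211.0), (76.0, 48.0), 90.0)
blue_tray s 0.59 [91.1, 136.5, 175.2, 205.1] ((134.285888671875, 171.26353454589844), (48.895179748535156, 91.1448745727539), 39.09385299682617)
border_block t 0.71 [301.2, 215.1, 326.5, 243.2] ((316.0500183105469, 229.64999389648438), (30.990318298339844, 16.127614974975586), 71.56504821777344)
border_block t 0.62 [213.4, 125.7, 236.5, 150.7] ((223.5, 136.5), (21.0, 23.0), 0.0)
border_block s 0.77 [201.3, 140.4, 222.5, 181.7] ((211.0, 162.0), (40.0, 18.0), 90.0)
pattern_board t 0.82 [304.7, 177.9, 334.0, 197.3] ((318.47186279296875, 185.4276
[... 1239 characters left out ...]
48.24456787109375), 11.309932708740234)
yellow_pot t 0.94 [303.5, 127.1, 324.2, 148.0] ((312.0, 135.5), (23.0, 20.0), 90.0)
yellow_pot s 0.79 [156.5, 223.1, 188.4, 264.5] ((172.2294158935547, 242.7823486328125), (40.45753479003906, 27.875566482543945), 77.47119140625)
yellow_pot s 0.43 [343.2, 172.7, 426.1, 304.8] ((392.1824645996094, 236.78103637695312), (70.60317993164062, 122.47676849365234), 16.771224975585938)
gap t 0.84 [122.9, 136.8, 186.9, 257.1] ((155.36956787109375, 197.65708923339844), (46.708702087402344, 113.71178436279297), 9.637537956237793)
gap s 0.58 [342.0, 174.2, 424.6, 303.9] ((392.28192138671875, 236.35000610351562), (69.919921875, 121.8019790649414), 16.990825653076172)
```

View pics/c1.png

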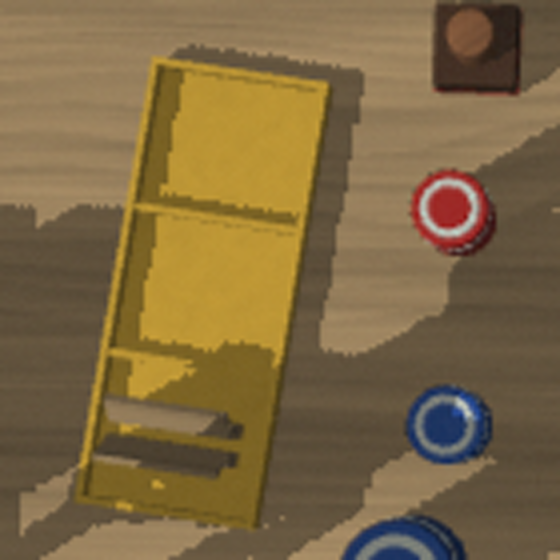

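View pics/c2.png

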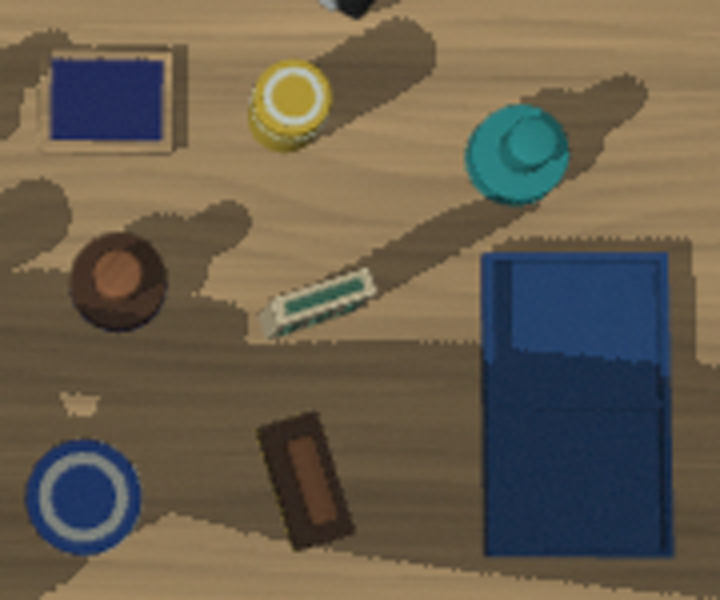

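Run:
```python
from h import *
t=take("top");s=take("scene")
def q(o,pts,z): return np.array([unproj(t,o[0]+(u+.5)/4-.5,o[1]+(v+.5)/4-.5,z) for u,v in pts])
c1=(105,125);c2=(240,110)
for n,pts,o in (("yellow",[(155,58),(329,82),(256,527),(78,500)],c1),("blue",[(483,253),(667,253),(673,556),(485,556)],c2)):
  for z in(.018,.023):
    k=q(o,pts,z); e=np.roll(k,-1,0)-k
    print(n,z,k[:,:2].round(4).tolist(),"ctr",k.mean(0).round(4),"len",np.linalg.norm(e,axis=1).round(4),"ang",np.degrees(np.arctan2(e[:,1],e[:,0])).round(1))
    print("   scene px",proj(s,k).round(1).tolist())
k=q(c2,[(258,431),(317,412),(355,533),(297,551)],.026);e=np.roll(k,-1,0)-k
print("border",k.mean(0),np.linalg.norm(e,axis=1).round(4),np.degrees(np.arctan2(e[:,1],e[:,0])).round(1))
for n,o,pt,z in (("border h",c2,(313,480),.064),("board",c2,(323,296),.105),("boardL",c2,(275,322),.105),("boardR",c2,(374,276),.105),("round knob",c2,(118,274),.064),("round base",c2,(119,282),.026),("ypot",c2,(293,96),.066),("bpot",c1,(446,425),.066),("rpot",c1,(450,208),.066),("sq",c1,(477,47),.026),("bigblue",c2,(83,496),.09),("slat1",c1,(168,415),.062),("slat2",c1,(165,457),.062),("cross1",c1,(216,219),.02),("cross2",c1,(193,362),.02)):
    X=q(o,[pt],z)[0]; print(n,X.round(4),"scene",proj(s,X).round(1).tolist())
a=s["pixels"][130:310,330:450,::-1];b=s["pixels"][125:275,85:265,::-1]
cv2.imwrite("pics/s1.png",cv2.resize(a,None,fx=3.3,fy=3.3,interpolation=2))
cv2.imwrite("pics/s2.png",cv2.resize(b,None,fx=4,fy=4,interpolation=2))
```

```text
yellow 0.018 [[0.6667, 0.3285], [0.6521, 0.2113], [0.3566, 0.2505], [0.3721, 0.3684]] ctr [0.5119 0.2897 0.018 ] len [0.1181 0.2981 0.1189 0.2973] ang [-97.1 172.4  82.5  -7.7]
   scene px [[408.0, 298.9], [342.9, 276.0], [374.0, 172.7], [426.0, 187.0]]
yellow 0.023 [[0.6657, 0.3271], [0.6512, 0.2104], [0.3568, 0.2494], [0.3723, 0.3668]] ctr [0.5115 0.2884 0.023 ] len [0.1176 0.2969 0.1184 0.2961] ang [-97.1 172.4  82.5  -7.7]
   scene px [[408.1, 296.9], [343.0, 274.1], [374.1, 171.1], [426.0, 185.4]]
blue 0.018 [[0.5843, -0.2497], [0.5861, -0.3703], [0.3878, -0.3727], [0.3856, -0.2511]] ctr [ 0.486 -0.311  0.018] len [0.1206 0.1983 0.1217 0.1987] ang [ -89.2 -179.3   91.     0.4]
   scene px [[136.8, 199.4], [88.1, 189.1], [130.9, 135.4], [174.1, 143.1]]
blue 0.023 [[0.5836, -0.2488], [0.5854, -0.3689], [0.3879, -0.3713], [0.3858, -0.2501]] ctr [ 0.4857 -0.3098  0.023 ] len [0.1202 0.1975 0.1212 0.1979] ang [ -89.2 -179.3   91.     0.4]
   scene px [[136.8, 197.7], [88.1, 187.5], [130.9, 134.0], [174.1, 141.7]]
border [ 0.43189222 -0.13412688  0.026     ] [0.0404 0.082  0.0394 0.0816] [ -71.2 -162.1  108.1   18.6]
border h [ 0.4324 -0.1344  0.064 ] scene [[208.5, 149.2]]
board [ 0.5445 -0.1355  0.105 ] scene [[186.3, 168.6]]
boardL [ 0.528  -0.1063  0.105 ] scene [[202.7, 165.9]]
boardR [ 0.5573 -0.1667  0.105 ] scene [[169.6, 169.9]]
round knob [ 0.5612 -0.0095  0.064 ] scene [[243.4, 200.2]]
round base [ 0.5605 -0.0101  0.026 ] scene [[243.7, 211.7]]
ypot [ 0.6772 -0.1196  0.066 ] scene [[169.1, 232.4]]
bpot [0.4249 0.1222 0.066 ] scene [[318.3, 167.0]]
rpot [0.5628 0.123  0.066 ] scene [[307.5, 213.8]]
sq [0.6754 0.1122 0.026 ] scene [[288.6, 271.8]]
bigblue [0.4197 0.0099 0.09  ] scene [[270.1, 148.3]]
slat1 [0.4282 0.2997 0.062 ] scene [[400.3, 185.1]]
slat2 [0.4016 0.3006 0.062 ] scene [[400.9, 176.6]]
cross1 [0.5588 0.2833 0.02  ] scene [[384.9, 243.8]]
cross2 [0.4639 0.2953 0.02  ] scene [[392.3, 209.6]]
```

View pics/s1.png

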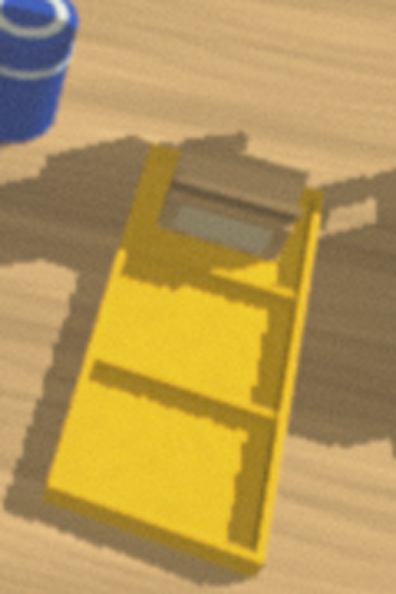

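View pics/s2.png

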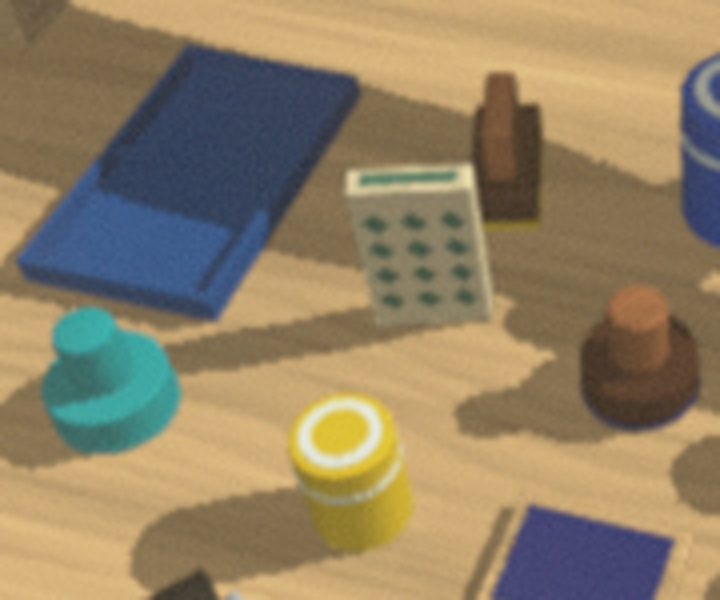

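The yellow tray sits at about (0.512, 0.290) with yaw -7.6° and the blue tray at about (0.486, -0.311) with yaw +0.7°. The crops also give the objects to within about 2 mm. I'll write a planning helper and start on the round block.

```bash
cat >> h.py <<'E'
from scipy.spatial.transform import Rotation as Ro
def plan(x,y,z,phi=None):
    """world target, jaw angle phi deg (mod 180) -> tool-frame scaled numbers"""
    s=telemetry.get_state(); R=Ro.from_quat(s["tcp_rot"]); p=s["eef_pos"]
    d=R.inv().apply(np.array([x,y,z])-p)/.15
    M=R.as_matrix(); ph=np.degrees(np.arctan2(M[1,1],M[0,1]))
    rv=np.zeros(3)
    if phi is not None:
        a=(phi-ph+90)%180-90
        zt=np.array([0,0,-1.]); yt=np.array([np.cos(np.radians(ph+a)),np.sin(np.radians(ph+a)),0]); xt=np.cross(yt,zt)
        rv=(R.inv()*Ro.from_matrix(np.c_[xt,yt,zt])).as_rotvec()/(np.pi/2)
    print("t",round(s["time"],2),"at",p.round(4),"jaw",round(ph,1),"q",s["qpos"].round(2),"open",round(s["opening"],3),"F",s["contact_force"].round(1))
    print("shift",d.round(3),"turn",rv.round(3))
    return d
E
python3 -c "
from h import *
plan(.561,-.010,.2,90)"
```

```text
t 2.25 at [0.157  0.6565 0.2313] jaw 76.5 q [ 1.19  0.29  1.58  0.    1.28 -0.15] open 0.994 F [0.5 0.7 0.2]
shift [-3.653 -3.694  0.209] turn [-0.    -0.    -0.149]
```

```bash
python3 -m crank '[[-0.95,-0.95,0,0,0,0,1],[-0.95,-0.95,0,0,0,0,1],[-0.95,-0.95,0,0,0,0,1],[-0.95,-0.95,0,0,0,0,1]]' 50; python3 -m crank '[[-0.95,-0.95,0,0,0,0,0.8],[-0.95,-0.95,0,0,0,0,0.8],[-0.95,-0.95,0,0,0,0,0.8],[-0.95,-0.95,0,0,0,0,0.8]]';python3 -m crank '[[-0.95,-0.95,0,0,0,0,0.8],[-0.95,-0.95,0,0,0,0,0.8],[-0.95,-0.95,0,0,0,0,0.8],[-0.95,-0.95,0,0,0,0,0.8],[-0.95,-0.95,0,0,0,0,0.8]]'; python3 -c "
from h import *
plan(.561,-.010,.2,90)"
```

```text
time: 2.65
eef_pos: [0.2622, 0.4845, 0.2314]
tcp_rot: [0.117, 0.993, 0.0, 0.0]
contact_force: [0.8, -1.0, -0.1]
opening: 1.001
time: 3.05
eef_pos: [0.367, 0.3139, 0.2317]
tcp_rot: [0.117, 0.993, 0.0, 0.001]
contact_force: [0.7, 0.7, -0.6]
opening: 0.802
time: 3.55
eef_pos: [0.4743, 0.1394, 0.2318]
tcp_rot: [0.121, 0.993, -0.001, 0.001]
contact_force: [-0.3, 0.3, 0.5]
opening: 0.802
t 3.55 at [0.4743 0.1394 0.2318] jaw 76.1 q [ 0.08 -0.12  2.01 -0.    1.25 -1.25] open 0.802 F [-0.3  0.3  0.5]
shift [-0.799 -0.828  0.215] turn [-0.001  0.001 -0.154]
```

```bash
python3 -m crank '[[-0.8,-0.83,0.2,0,0,-0.15,0.8],[-0.8,-0.83,0.2,0,0,-0.15,0.8],[-0.8,-0.83,0.2,0,0,-0.15,0.8],[-0.8,-0.83,0.2,0,0,-0.15,0.8],[-0.8,-0.83,0.2,0,0,-0.15,0.8]]'; python3 -c "
from h import *
plan(.561,-.010,.034,90)
w=take('wrist','w1.png')
for d in finder.pinpoint('round_block',w): print(d)
print(proj(w,[[.561,-.01,.064],[.561,-.01,.026],[.561,-.01,0]]))"
```

```text
time: 4.05
eef_pos: [0.5603, -0.0075, 0.2004]
tcp_rot: [0.001, 1.0, -0.0, -0.001]
contact_force: [-0.7, 0.2, -0.0]
opening: 0.801
t 4.05 at [ 0.5603 -0.0075  0.2004] jaw 89.8 q [-0.19  0.06  1.89 -0.    1.19 -1.76] open 0.801 F [-0.7  0.2 -0. ]
shift [-0.006 -0.016  1.109] turn [-0.    -0.001 -0.002]
{'location': [243.2, 22.5], 'confidence': 0.94}
{'location': [168.7, 253.1], 'confidence': 0.77}
[[250.97277695 181.87275223]
 [251.31434598 171.83122643]
 [251.50722572 166.160903  ]]
```

View pics/w1.png

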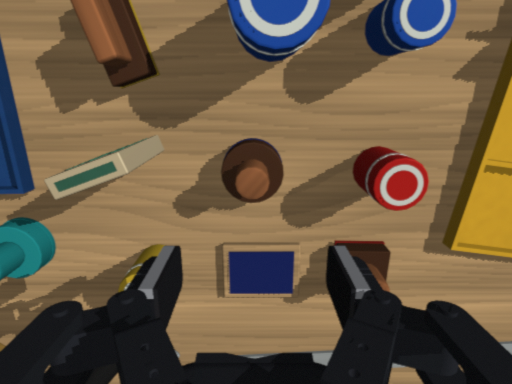

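The wrist view shows the knob top at (253,182), within 2 px of the prediction. I'll descend on it.

```bash
python3 -m crank '[[-0.005,-0.005,0.3,0,0,0,0.8],[-0.005,-0.005,0.6,0,0,0,0.8],[-0.005,-0.005,0.9,0,0,0,0.8],[-0.005,-0.005,0.9,0,0,0,0.8]]'; python3 -m crank '[[0,0,0.1,0,0,0,0.8],[0,0,0.2,0,0,0,0.8],[0,0,0.2,0,0,0,0.2],[0,0,0.2,0,0,0,0],[0,0,0.2,0,0,0,0],[0,0,0.2,0,0,0,0],[0,0,0.2,0,0,0,0]]' 50; python3 -c "
from h import *
plan(.535,-.311,.2,90)"
```

```text
time: 4.55
eef_pos: [0.554, -0.0031, 0.0598]
tcp_rot: [-0.001, 1.0, 0.002, -0.007]
contact_force: [-1.0, -0.5, -1.0]
opening: 0.802
time: 5.25
eef_pos: [0.5616, -0.0062, 0.038]
tcp_rot: [-0.0, 1.0, -0.0, 0.002]
contact_force: [0.2, -0.1, 5.4]
opening: 0.359
t 5.25 at [ 0.5616 -0.0062  0.038 ] jaw 90.0 q [-0.19  0.28  1.98  0.    0.88 -1.76] open 0.359 F [ 0.2 -0.1  5.4]
shift [ 0.175 -2.033 -1.079] turn [-0.     0.002  0.   ]
```

```bash
python3 -m crank '[[0,0,-0.2,0,0,0,0],[0,0,-0.4,0,0,0,0],[0,0,-0.7,0,0,0,0],[0,0,-0.7,0,0,0,0]]'; python3 -m crank '[[0.03,-0.3,0,0,0,0,0],[0.06,-0.6,0,0,0,0,0],[0.09,-1,0,0,0,0,0],[0.09,-1,0,0,0,0,0],[0.09,-1,0,0,0,0,0]]'; python3 -c "
from h import *
plan(.535,-.311,.12,90)"
```

```text
time: 5.65
eef_pos: [0.5643, -0.0066, 0.1482]
tcp_rot: [-0.0, 1.0, -0.001, 0.006]
contact_force: [0.8, 0.1, -0.3]
opening: 0.358
time: 6.15
eef_pos: [0.546, -0.1573, 0.1401]
tcp_rot: [0.001, 1.0, 0.001, -0.001]
contact_force: [-1.5, 0.7, -1.6]
opening: 0.356
t 6.15 at [ 0.546  -0.1573  0.1401] jaw 89.8 q [-0.46  0.15  1.92  0.    1.08 -2.03] open 0.356 F [-1.5  0.7 -1.6]
shift [ 0.07  -1.025  0.133] turn [ 0.001 -0.001 -0.002]
```

```bash
python3 -m crank '[[0,0,-0.25,0,0,0,0],[0,0,-0.25,0,0,0,0]]'; python3 -c "
from h import *
plan(.535,-.311,.12,90)
take('scene','s3.png')"
```

```text
time: 6.35
eef_pos: [0.5493, -0.1557, 0.1829]
tcp_rot: [-0.001, 1.0, -0.001, 0.004]
contact_force: [0.2, -0.7, -0.0]
opening: 0.36
t 6.35 at [ 0.5493 -0.1557  0.1829] jaw 90.1 q [-0.45  0.1   1.88  0.    1.15 -2.03] open 0.36 F [ 0.2 -0.7 -0. ]
shift [ 0.1   -1.034  0.421] turn [-0.002  0.004  0.001]
```

View pics/s3.png

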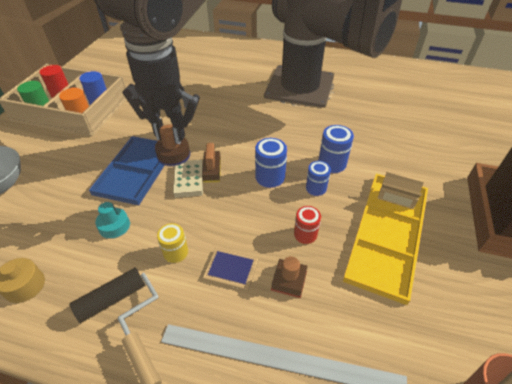

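```bash
python3 -c "
from h import *
a=cv2.imread('pics/s3.png')[115:275,85:265]
cv2.imwrite('pics/s3c.png',cv2.resize(a,None,fx=4,fy=3.7,interpolation=2))"
```

```text
(no output)
```

View pics/s3c.png

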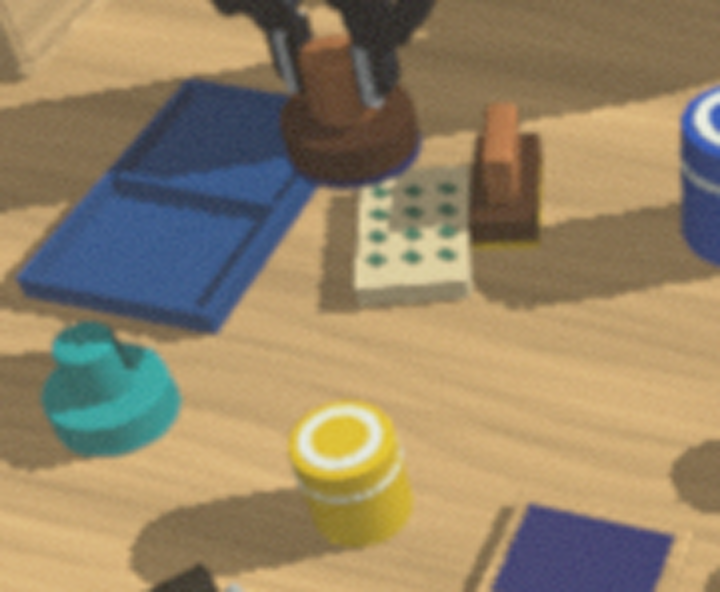

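The round block's bottom brushed the 105 mm board because I carried it too low, and the board now lies flat beside the border block. It can be recovered, so I'll stand it up later. From here I'll carry things higher. First I'll place the round block.

```bash
python3 -m crank '[[0.03,-0.3,0,0,0,0,0],[0.06,-0.65,0,0,0,0,0],[0.1,-1,0,0,0,0,0],[0.1,-1,0,0,0,0,0],[0.1,-1,0,0,0,0,0],[0.1,-1,0,0,0,0,0]]'; python3 -c "
from h import *
plan(.535,-.311,.044,90)
w=take('wrist','w2.png')"
```

```text
time: 7.0
eef_pos: [0.5318, -0.3039, 0.1774]
tcp_rot: [-0.001, 1.0, 0.001, -0.001]
contact_force: [-0.5, -0.7, -2.3]
opening: 0.36
t 7.0 at [ 0.5318 -0.3039  0.1774] jaw 90.1 q [-0.68  0.2   1.78  0.    1.16 -2.26] open 0.36 F [-0.5 -0.7 -2.3]
shift [-0.023 -0.05   0.889] turn [ 0.001 -0.001  0.001]
```

View pics/w2.png

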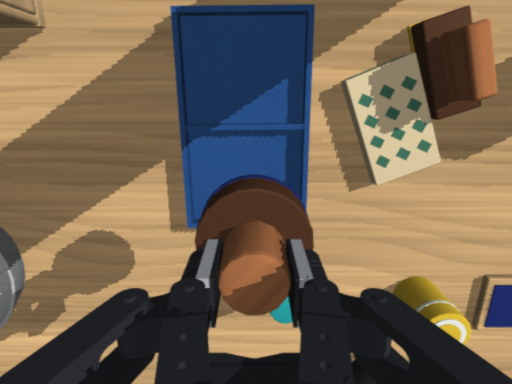

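```bash
python3 -c "
from h import *
w=take('wrist')
print([unproj(w,u,v,.018)[:2].round(4) for u,v in [(173,7),(313,6),(187,127),(307,126),(189,228),(303,227)]])
print([unproj(w,u,v,.018)[:2].round(4) for u,v in [(344,82),(416,55),(440,161),(378,184)]])
"
```

```text
[array([ 0.3889, -0.3708]), array([ 0.3878, -0.2547]), array([ 0.4869, -0.3649]), array([ 0.4857, -0.2545]), array([ 0.5878, -0.3689]), array([ 0.5864, -0.2533])]
[array([ 0.4473, -0.2238]), array([ 0.425 , -0.1634]), array([ 0.518 , -0.1262]), array([ 0.5409, -0.1825])]
```

```bash
python3 -m crank '[[-0.03,-0.055,0.25,0,0,0,0],[-0.03,-0.055,0.5,0,0,0,0],[-0.03,-0.055,0.7,0,0,0,0],[-0.03,-0.055,0.84,0,0,0,0],[-0.03,-0.055,0.84,0,0,0,0],[-0.03,-0.055,0.84,0,0,0,0]]'; python3 -c "
from h import *
plan(.536,-.312,.044,90)"
```

```text
time: 7.7
eef_pos: [0.5369, -0.3131, 0.0531]
tcp_rot: [-0.001, 1.0, 0.0, -0.0]
contact_force: [-0.5, -0.5, -0.6]
opening: 0.355
t 7.7 at [ 0.5369 -0.3131  0.0531] jaw 90.1 q [-0.69  0.37  1.82  0.    0.95 -2.26] open 0.355 F [-0.5 -0.5 -0.6]
shift [0.006 0.008 0.061] turn [ 0.    -0.     0.001]
```

```bash
python3 -m crank '[[0,0,0.03,0,0,0,0],[0,0,0.06,0,0,0,0],[0,0,0.065,0,0,0,0],[0,0,0.065,0,0,0,0]]'; python3 -m crank '[[0,0,0,0,0,0,0.7],[0,0,0,0,0,0,0.7],[0,0,0,0,0,0,0.7],[0,0,-0.3,0,0,0,0.7],[0,0,-0.6,0,0,0,0.7],[0,0,-1,0,0,0,0.7],[0,0,-1,0,0,0,0.7]]'; python3 -c "
from h import *
plan(.425,.122,.2,45)
w=take('wrist','w3.png')"
```

```text
time: 8.1
eef_pos: [0.5365, -0.3142, 0.0434]
tcp_rot: [-0.0, 1.0, -0.0, 0.0]
contact_force: [-0.1, -0.6, -0.8]
opening: 0.358
time: 8.8
eef_pos: [0.5396, -0.3166, 0.2018]
tcp_rot: [-0.0, 1.0, -0.004, 0.005]
contact_force: [0.5, -0.5, 0.7]
opening: 0.702
t 8.8 at [ 0.5396 -0.3166  0.2018] jaw 90.0 q [-0.69  0.2   1.74  0.    1.19 -2.26] open 0.702 F [ 0.5 -0.5  0.7]
shift [ 0.761  2.925 -0.023] turn [-0.003  0.009  0.501]
```

View pics/w3.png

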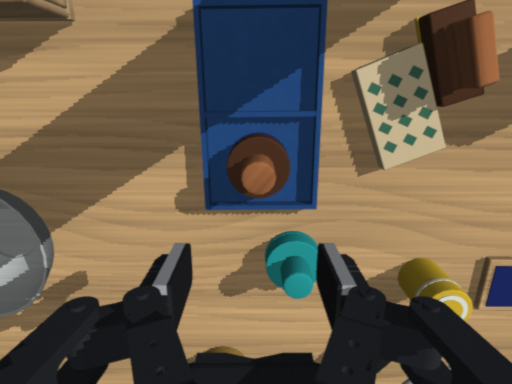

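The round block now stands in the far compartment at (258,170) in the wrist view. Next is the small blue pot.

```bash
python3 -m crank '[[0.25,0.97,0,0,0,0,0.85],[0.25,0.97,0,0,0,0,0.85],[0.25,0.97,0,0,0,0,0.85],[0.25,0.97,0,0,0,0,0.85]]'; python3 -m crank '[[0.25,0.97,0,0,0,0,0.85],[0.25,0.97,0,0,0,0,0.85],[0.25,0.97,0,0,0,0,0.85],[0.25,0.97,0,0,0,0,0.85]]'; python3 -m crank '[[0.25,0.97,0,0,0,0.1,0.85],[0.25,0.97,0,0,0,0.2,0.85],[0.25,0.97,0,0,0,0.3,0.85],[0.25,0.97,0,0,0,0.4,0.85],[0.25,0.97,0,0,0,0.5,0.85],[0.25,0.97,0,0,0,0.5,0.85],[0.25,0.97,0,0,0,0.5,0.85]]';  python3 -c "
from h import *
plan(.425,.122,.2,45)
w=take('wrist','w4.png')
print(proj(w,[.425,.122,.066]))"
```

```text
time: 9.25
eef_pos: [0.496, -0.1633, 0.1902]
tcp_rot: [-0.003, 1.0, 0.002, -0.002]
contact_force: [-1.2, 0.3, 0.1]
opening: 0.855
time: 9.65
eef_pos: [0.459, -0.019, 0.1913]
tcp_rot: [-0.003, 1.0, 0.001, -0.002]
contact_force: [-0.9, -1.0, 0.2]
opening: 0.849
time: 10.35
eef_pos: [0.4236, 0.1218, 0.1922]
tcp_rot: [0.382, 0.924, -0.0, -0.001]
contact_force: [0.1, -0.2, -1.0]
opening: 0.847
t 10.35 at [0.4236 0.1218 0.1922] jaw 45.1 q [ 0.05 -0.21  2.17 -0.    1.19 -0.74] open 0.847 F [ 0.1 -0.2 -1. ]
shift [-0.006  0.007 -0.052] turn [-0.001 -0.     0.001]
[[254.52055409 185.48940747]]
```

View pics/w4.png

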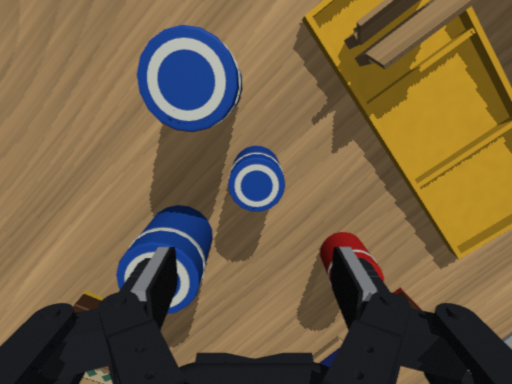

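The small pot's lid is at (257,186), within 3 px, and the jaw directions are clear of both big pots. I'll descend.

```bash
python3 -m crank '[[-0.005,0.015,0.3,0,0,0,0.85],[-0.005,0.015,0.6,0,0,0,0.85],[-0.005,0.015,0.95,0,0,0,0.85],[-0.005,0.015,0.95,0,0,0,0.85],[-0.005,0.015,0.95,0,0,0,0.85]]'; python3 -m crank '[[0,0,0.1,0,0,0,0.85],[0,0,0.1,0,0,0,0.3],[0,0,0.1,0,0,0,0],[0,0,0.1,0,0,0,0],[0,0,0.1,0,0,0,0],[0,0,0.1,0,0,0,0]]' 50; python3 -c "
from h import *
plan(.438,-.312,.2,90)"
```

```text
time: 10.9
eef_pos: [0.4251, 0.1228, 0.0499]
tcp_rot: [0.382, 0.924, -0.001, -0.001]
contact_force: [0.2, 0.0, 0.4]
opening: 0.848
time: 11.5
eef_pos: [0.4281, 0.1233, 0.0384]
tcp_rot: [0.382, 0.924, 0.001, 0.002]
contact_force: [0.9, -0.7, 7.2]
opening: 0.568
t 11.5 at [0.4281 0.1233 0.0384] jaw 45.1 q [ 0.05  0.04  2.26 -0.    0.84 -0.73] open 0.568 F [ 0.9 -0.7  7.2]
shift [-2.1   -2.005 -1.077] turn [ 0.001  0.003 -0.499]
```

```bash
python3 -m crank '[[0,0,-0.25,0,0,0,0],[0,0,-0.5,0,0,0,0],[0,0,-0.8,0,0,0,0],[0,0,-1,0,0,0,0],[0,0,-1,0,0,0,0],[0,0,-1,0,0,0,0]]'; python3 -m crank '[[-0.2,-0.18,0,0,0,0,0],[-0.4,-0.38,0,0,0,0,0],[-0.6,-0.55,0,0,0,0,0],[-0.8,-0.74,0,0,0,0,0],[-0.8,-0.74,0,0,0,0,0]]';python3 -m crank '[[-0.2,-0.18,0,0,0,0,0],[-0.4,-0.38,0,0,0,0,0],[-0.6,-0.55,0,0,0,0,0],[-0.8,-0.74,0,0,0,0,0],[-0.8,-0.74,0,0,0,0,0]]'; python3 -c "
from h import *
plan(.438,-.312,.15,90)"
```

```text
time: 12.1
eef_pos: [0.4256, 0.1233, 0.186]
tcp_rot: [0.382, 0.924, 0.0, 0.001]
contact_force: [-0.6, -0.1, -2.0]
opening: 0.571
time: 12.6
eef_pos: [0.431, -0.0434, 0.1832]
tcp_rot: [0.385, 0.923, -0.001, -0.002]
contact_force: [0.5, 0.3, -2.6]
opening: 0.57
time: 13.1
eef_pos: [0.4381, -0.206, 0.1836]
tcp_rot: [0.384, 0.923, -0.0, -0.001]
contact_force: [1.4, 0.8, -0.6]
opening: 0.565
t 13.1 at [ 0.4381 -0.206   0.1836] jaw 44.8 q [-0.65 -0.1   2.08 -0.    1.16 -1.43] open 0.565 F [ 1.4  0.8 -0.6]
shift [-0.502 -0.498  0.224] turn [-0.    -0.002 -0.502]
```

```bash
python3 -m crank '[[-0.2,-0.2,0.1,0,0,0,0],[-0.4,-0.4,0.2,0,0,0,0],[-0.5,-0.5,0.3,0,0,0,0],[-0.5,-0.5,0.5,0,0,0,0],[-0.5,-0.5,0.7,0,0,0,0],[-0.5,-0.5,0.8,0,0,0,0],[-0.5,-0.5,0.8,0,0,0,0]]'; python3 -c "
from h import *
plan(.438,-.312,.043)
w=take('wrist','w5.png')"
```

```text
time: 13.8
eef_pos: [0.4368, -0.3061, 0.0616]
tcp_rot: [0.382, 0.924, 0.002, -0.004]
contact_force: [0.2, -0.2, -2.6]
opening: 0.571
t 13.8 at [ 0.4368 -0.3061  0.0616] jaw 45.1 q [-0.8   0.19  2.03  0.    0.93 -1.59] open 0.571 F [ 0.2 -0.2 -2.6]
shift [-0.034 -0.022  0.124] turn [0. 0. 0.]
```

View pics/w5.png

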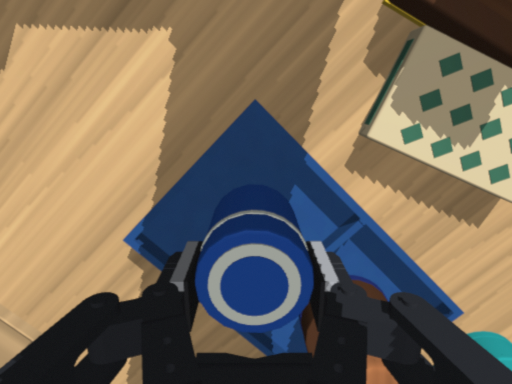

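```bash
python3 -m crank '[[-0.03,-0.02,0.04,0,0,0,0],[-0.03,-0.02,0.08,0,0,0,0],[-0.03,-0.02,0.115,0,0,0,0],[-0.03,-0.02,0.13,0,0,0,0],[-0.03,-0.02,0.13,0,0,0,0]]'; python3 -m crank '[[0,0,0,0,0,0,0.75],[0,0,0,0,0,0,0.75],[0,0,0,0,0,0,0.75],[0,0,-0.3,0,0,0,0.75],[0,0,-0.6,0,0,0,0.75],[0,0,-1,0,0,0,0.75],[0,0,-1,0,0,0,0.75]]'; python3 -c "
from h import *
plan(.432,-.134,.19,108.3)
w=take('wrist','w6.png')
take('top','t6.png')"
```

```text
time: 14.35
eef_pos: [0.4397, -0.3145, 0.0458]
tcp_rot: [0.382, 0.924, 0.0, -0.0]
contact_force: [-0.1, -0.7, -2.5]
opening: 0.572
time: 15.05
eef_pos: [0.4427, -0.3175, 0.2041]
tcp_rot: [0.382, 0.924, -0.003, 0.006]
contact_force: [0.5, -0.5, 0.6]
opening: 0.755
t 15.05 at [ 0.4427 -0.3175  0.2041] jaw 45.1 q [-0.81  0.02  1.93  0.    1.18 -1.59] open 0.755 F [ 0.5 -0.5  0.6]
shift [0.916 0.816 0.081] turn [-0.005  0.008 -0.703]
```

View pics/w6.png

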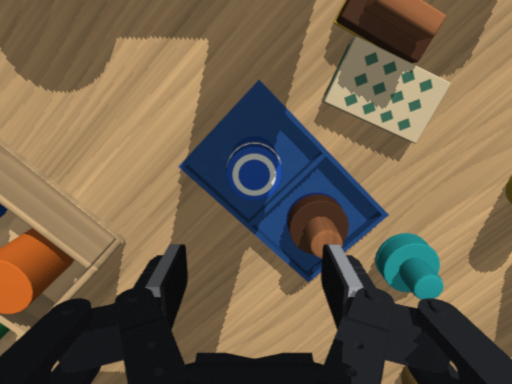

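View pics/t6.png

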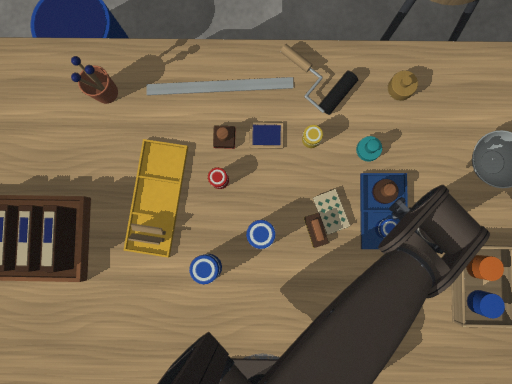

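Both blue-kit items stand in the tray, at (387,190) and (390,230) in the top view. Next is the border block.

```bash
python3 -m crank '[[0.3,0.25,0,0,0,0,0.75],[0.6,0.5,0,0,0,0,0.75],[0.915,0.815,0,0,0,0.1,0.75],[0.915,0.815,0,0,0,0.2,0.75],[0.915,0.815,0,0,0,0.3,0.75],[0.915,0.815,0,0,0,0.4,0.75],[0.915,0.815,0,0,0,0.5,0.75],[0.915,0.815,0,0,0,0.6,0.75],[0.915,0.815,0,0,0,0.7,0.6]]'; python3 -m crank '[[0,0,0,0,0,0.1,0.6],[0,0,0,0,0,0.2,0.6],[0,0,0,0,0,0.3,0.6],[0,0,0,0,0,0.4,0.6],[0,0,0,0,0,0.5,0.6],[0,0,0,0,0,0.6,0.6],[0,0,0,0,0,0.6,0.6],[0,0,0,0,0,0.6,0.6]]';  python3 -c "
from h import *
plan(.432,-.134,.034,-71.7)
w=take('wrist','w7.png')
print(proj(w,[[.4322,-.1343,.064],[.4322,-.1343,.026]]))"
```

```text
time: 16.05
eef_pos: [0.4279, -0.1305, 0.1934]
tcp_rot: [0.793, 0.61, -0.001, -0.002]
contact_force: [0.4, 0.6, -0.6]
opening: 0.601
time: 16.85
eef_pos: [0.4279, -0.1306, 0.1937]
tcp_rot: [0.982, 0.187, -0.002, -0.001]
contact_force: [-0.2, -0.2, 0.0]
opening: 0.599
t 16.85 at [ 0.4279 -0.1306  0.1937] jaw -68.5 q [-0.52 -0.2   2.15  0.    1.19  0.67] open 0.599 F [-0.2 -0.2  0. ]
shift [0.02  0.035 1.064] turn [-0.002  0.002  0.036]
[[259.91133397 181.50481818]
 [259.34540797 171.16824959]]
```

View pics/w7.png

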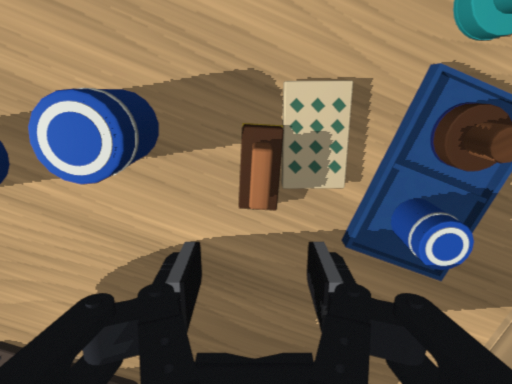

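```bash
python3 -c "
from h import *
w=take('wrist')
a=w['pixels'][60:240,210:370,::-1]
cv2.imwrite('pics/w7c.png',cv2.resize(a,None,fx=3.3,fy=3.3,interpolation=2))
"
```

```text
(no output)
```

View pics/w7c.png

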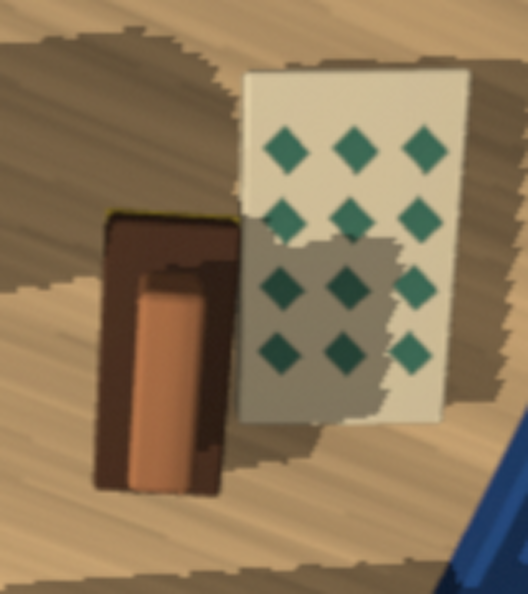

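```bash
python3 -c "
from h import *
w=take('wrist')
for z,pts in ((.026,[(108,222),(238,222),(219,495),(95,488)]),(.064,[(139,290),(205,290),(190,492),(130,490)]),(.018,[(246,73),(469,70),(441,422),(236,422)])):
  k=np.array([unproj(w,210+u/3.3,60+v/3.3,z) for u,v in pts]);e=np.roll(k,-1,0)-k
  print(k.mean(0).round(4),k[:,:2].round(4).tolist(),np.linalg.norm(e,axis=1).round(4),np.degrees(np.arctan2(e[:,1],e[:,0])).round(1))
"
```

```text
[ 0.4342 -0.1347  0.026 ] [[0.4664, -0.1041], [0.4801, -0.1388], [0.4011, -0.1661], [0.3891, -0.1295]] [0.0373 0.0836 0.0386 0.0814] [ -68.4 -160.9  108.2   18.2]
[ 0.4345 -0.1342  0.064 ] [[0.4575, -0.1175], [0.4637, -0.1333], [0.4112, -0.1507], [0.4057, -0.1353]] [0.0169 0.0553 0.0163 0.0547] [ -68.4 -161.7  109.6   18.9]
[ 0.4826 -0.1738  0.018 ] [[0.5186, -0.1256], [0.5425, -0.1838], [0.4464, -0.2227], [0.4229, -0.1633]] [0.0629 0.1036 0.0639 0.1029] [ -67.7 -158.   111.6   21.5]
```

```bash
python3 -c "
from h import *
plan(.4343,-.1345,.034,-71.4)"
python3 -m crank '[[0.035,0.04,0.3,0,0,0.032,0.6],[0.035,0.04,0.6,0,0,0.032,0.6],[0.035,0.04,0.85,0,0,0.032,0.6],[0.035,0.04,0.9,0,0,0.032,0.6],[0.035,0.04,0.9,0,0,0.032,0.6]]'; python3 -c "
from h import *
plan(.4343,-.1345,.036,-71.4)"
```

```text
t 17.0 at [ 0.4285 -0.1309  0.1948] jaw -68.4 q [-0.52 -0.2   2.15 -0.    1.19  0.67] open 0.599 F [ 0. -0. -1.]
shift [0.029 0.038 1.072] turn [-0.001  0.001  0.033]
time: 17.5
eef_pos: [0.4352, -0.1344, 0.0599]
tcp_rot: [0.987, 0.162, -0.001, -0.001]
contact_force: [-0.9, -0.0, 0.7]
opening: 0.602
t 17.5 at [ 0.4352 -0.1344  0.0599] jaw -71.4 q [-0.52  0.03  2.22  0.    0.9   0.72] open 0.602 F [-0.9 -0.   0.7]
shift [-0.006 -0.001  0.159] turn [-0.002  0.002  0.   ]
```

```bash
python3 -m crank '[[0,0,0.08,0,0,0,0.6],[0,0,0.16,0,0,0,0.6],[0,0,0.16,0,0,0,0.3],[0,0,0.16,0,0,0,0],[0,0,0.16,0,0,0,0],[0,0,0.16,0,0,0,0],[0,0,0.16,0,0,0,0]]' 50; python3 -m crank '[[0,0,-0.25,0,0,0,0],[0,0,-0.5,0,0,0,0],[0,0,-0.75,0,0,0,0],[0,0,-1,0,0,0,0],[0,0,-1,0,0,0,0]]'; python3 -c "
from h import *
plan(.512,.290,.2,-7.6)"
```

```text
time: 18.2
eef_pos: [0.4364, -0.135, 0.0374]
tcp_rot: [0.987, 0.162, 0.0, 0.0]
contact_force: [-0.5, 0.5, -0.2]
opening: 0.201
time: 18.7
eef_pos: [0.4395, -0.1367, 0.1935]
tcp_rot: [0.987, 0.162, 0.005, 0.004]
contact_force: [1.0, -0.1, -0.7]
opening: 0.204
t 18.7 at [ 0.4395 -0.1367  0.1935] jaw -71.4 q [-0.52 -0.18  2.13 -0.    1.17  0.72] open 0.204 F [ 1.  -0.1 -0.7]
shift [ 1.368 -2.541 -0.056] turn [ 0.008 -0.001 -0.709]
```

```bash
python3 -m crank '[[0.12,-0.22,0,0,0,0,0],[0.24,-0.45,0,0,0,0,0],[0.36,-0.7,0,0,0,0,0],[0.46,-0.92,0,0,0,0,0],[0.46,-0.92,0,0,0,0,0]]'; python3 -m crank '[[0.12,-0.22,0,0,0,0,0],[0.24,-0.45,0,0,0,0,0],[0.36,-0.7,0,0,0,0,0],[0.46,-0.92,0,0,0,0,0],[0.46,-0.92,0,0,0,0,0]]'; python3 -m crank '[[0,0,0,0,0,-0.1,0],[0,0,0,0,0,-0.2,0],[0,0,0,0,0,-0.3,0],[0,0,0,0,0,-0.4,0],[0,0,0,0,0,-0.5,0],[0,0,0,0,0,-0.6,0],[0,0,0,0,0,-0.71,0],[0,0,0,0,0,-0.71,0]]'; python3 -c "
from h import *
plan(.512,.290,.2,-7.6)
take('wrist','w8.png')"
```

```text
time: 19.2
eef_pos: [0.4565, 0.0215, 0.1856]
tcp_rot: [0.986, 0.164, -0.001, -0.001]
contact_force: [0.1, -0.3, -2.0]
opening: 0.206
time: 19.7
eef_pos: [0.4783, 0.1734, 0.1859]
tcp_rot: [0.986, 0.164, -0.001, -0.001]
contact_force: [-0.1, -0.5, -1.7]
opening: 0.205
time: 20.5
eef_pos: [0.4784, 0.1694, 0.1859]
tcp_rot: [0.751, 0.661, -0.001, -0.0]
contact_force: [-0.1, 1.0, -1.6]
opening: 0.203
t 20.5 at [0.4784 0.1694 0.1859] jaw -7.3 q [ 0.14 -0.04  2.02 -0.    1.16  0.27] open 0.203 F [-0.1  1.  -1.6]
shift [ 0.826  0.12  -0.095] turn [-0.001  0.001  0.003]
```

View pics/w8.png

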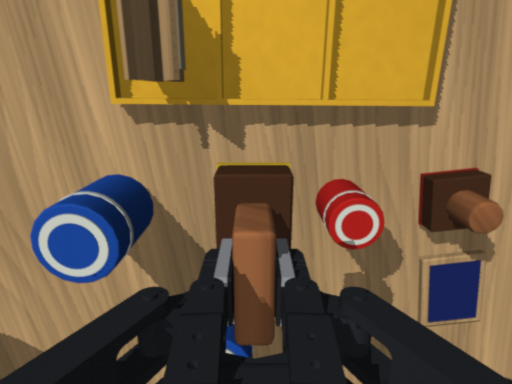

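```bash
python3 -m crank '[[0.25,0.03,0,0,0,0,0],[0.5,0.06,0,0,0,0,0],[0.8,0.12,0,0,0,0,0],[0.8,0.12,0,0,0,0,0],[0.8,0.12,0,0,0,0,0]]'; python3 -c "
from h import *
plan(.512,.290,.043,-7.6)
w=take('wrist','w9.png')
"
```

```text
time: 21.05
eef_pos: [0.512, 0.287, 0.1857]
tcp_rot: [0.752, 0.66, -0.001, -0.0]
contact_force: [-0.0, -0.6, -2.7]
opening: 0.198
t 21.05 at [0.512  0.287  0.1857] jaw -7.5 q [ 0.34  0.14  1.84 -0.    1.17  0.47] open 0.198 F [-0.  -0.6 -2.7]
shift [ 0.021 -0.001  0.951] turn [-0.001  0.001  0.001]
```

View pics/w9.png

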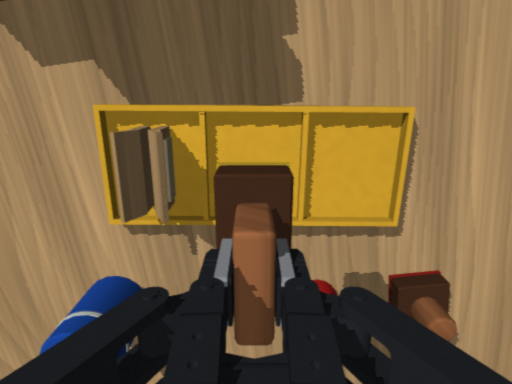

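```bash
python3 -c "
from h import *
w=take('wrist')
a=cv2.imread('pics/w9.png')[95:235,88:420]
cv2.imwrite('pics/w9c.png',cv2.resize(a,None,fx=2.4,fy=2.4,interpolation=2))
k=np.array([unproj(w,u,v,.018)[:2] for u,v in [(95,105),(414,108),(402,227),(108,224),(203,110),(305,110),(211,222),(302,223)]])
print(k.round(4).tolist())
print(k[:4].mean(0)); d=k[1]-k[0]; print(np.degrees(np.arctan2(d[1],d[0])),np.linalg.norm(d)); d=k[2]-k[3]; print(np.degrees(np.arctan2(d[1],d[0])),np.linalg.norm(d));
"
```

```text
[[0.3748, 0.37], [0.6679, 0.3288], [0.6577, 0.2092], [0.355, 0.2523], [0.4733, 0.3526], [0.5674, 0.3402], [0.4615, 0.2406], [0.5549, 0.2272]]
[0.51385623 0.29009525]
-8.009231215728331 0.2959535758790947
-8.092950489507961 0.30572575648365286
```

View pics/w9c.png

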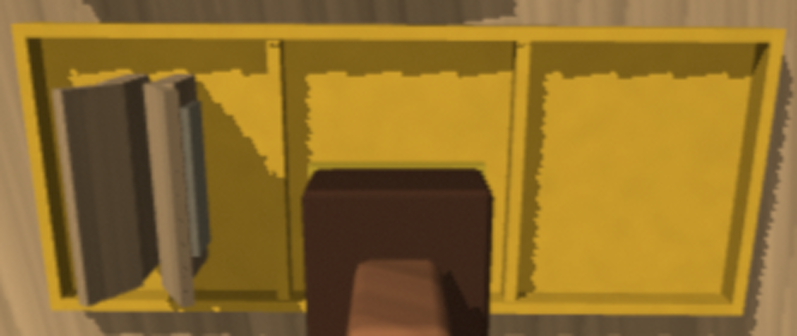

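```bash
python3 -m crank '[[0.02,0.006,0.25,0,0,0.003,0],[0.02,0.006,0.5,0,0,0.003,0],[0.02,0.006,0.75,0,0,0.003,0],[0.02,0.006,0.86,0,0,0.003,0],[0.02,0.006,0.86,0,0,0.003,0],[0.02,0.006,0.86,0,0,0.003,0]]'; python3 -c "
from h import *
plan(.513,.290,.0425,-7.8)
"
```

```text
time: 21.75
eef_pos: [0.5146, 0.2899, 0.0595]
tcp_rot: [0.754, 0.657, 0.001, 0.0]
contact_force: [0.2, -0.2, -0.7]
opening: 0.203
t 21.75 at [0.5146 0.2899 0.0595] jaw -7.8 q [ 0.34  0.3   1.9  -0.    0.94  0.48] open 0.203 F [ 0.2 -0.2 -0.7]
shift [-0.001 -0.011  0.113] turn [ 0.001 -0.001 -0.   ]
```

```bash
python3 -m crank '[[0,-0.01,0.04,0,0,0,0],[0,-0.01,0.08,0,0,0,0],[0,-0.01,0.11,0,0,0,0],[0,-0.01,0.115,0,0,0,0],[0,-0.01,0.115,0,0,0,0]]'; python3 -m crank '[[0,0,0,0,0,0,0.5],[0,0,0,0,0,0,0.5],[0,0,0,0,0,0,0.5],[0,0,-0.3,0,0,0,0.5],[0,0,-0.6,0,0,0,0.5],[0,0,-1,0,0,0,0.5],[0,0,-1,0,0,0,0.6],[0,0,-1,0,0,0,0.8]]'; python3 -c "
from h import *
plan(.677,-.1196,.19,82.4)
w=take('wrist','w10.png')"
```

```text
time: 22.25
eef_pos: [0.5123, 0.2908, 0.0422]
tcp_rot: [0.753, 0.658, 0.0, -0.0]
contact_force: [-1.7, -0.8, 4.8]
opening: 0.197
time: 23.05
eef_pos: [0.5138, 0.291, 0.1942]
tcp_rot: [0.753, 0.658, 0.003, 0.001]
contact_force: [-0.2, -0.3, 0.8]
opening: 0.754
t 23.05 at [0.5138 0.291  0.1942] jaw -7.7 q [ 0.34  0.13  1.83 -0.    1.18  0.48] open 0.754 F [-0.2 -0.3  0.8]
shift [-2.566  1.447  0.029] turn [ 0.001 -0.004  0.998]
```

View pics/w10.png

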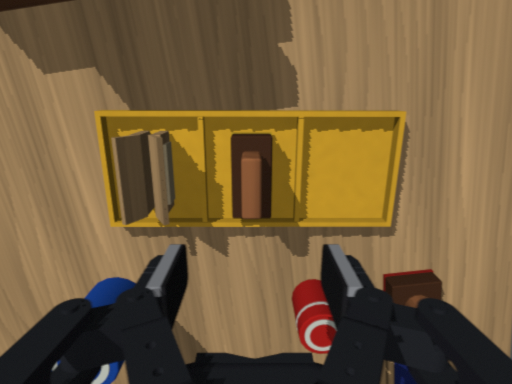

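The border block stands in the middle compartment at (251,175). Next is the yellow pot.

```bash
python3 -m crank '[[-0.86,0.48,0,0,0,0,0.85],[-0.86,0.48,0,0,0,0,0.85],[-0.86,0.48,0,0,0,0,0.85],[-0.86,0.48,0,0,0,0,0.85]]'; python3 -m crank '[[-0.86,0.48,0,0,0,0,0.85],[-0.86,0.48,0,0,0,0,0.85],[-0.86,0.48,0,0,0,0,0.85],[-0.86,0.48,0,0,0,0,0.85]]'; python3 -m crank '[[-0.86,0.48,0,0,0,0,0.85],[-0.86,0.48,0,0,0,0,0.85],[-0.86,0.48,0,0,0,0,0.85],[-0.86,0.48,0,0,0,0,0.85],[-0.86,0.48,0,0,0,0,0.85]]';python3 -c "
from h import *
plan(.677,-.1196,.034)
w=take('wrist','w11.png')
print(proj(w,[.677,-.1196,.066]))"
```

```text
time: 23.5
eef_pos: [0.5663, 0.148, 0.1874]
tcp_rot: [0.755, 0.655, -0.002, -0.001]
contact_force: [-0.8, -0.2, -0.7]
opening: 0.85
time: 23.9
eef_pos: [0.6203, 0.011, 0.1878]
tcp_rot: [0.755, 0.656, -0.002, -0.001]
contact_force: [-0.1, 1.1, 0.1]
opening: 0.853
time: 24.4
eef_pos: [0.6729, -0.1216, 0.1879]
tcp_rot: [0.754, 0.657, -0.001, -0.002]
contact_force: [-0.2, -0.1, -0.4]
opening: 0.851
t 24.4 at [ 0.6729 -0.1216  0.1879] jaw -7.8 q [-0.33  0.34  1.59  0.    1.22 -0.19] open 0.851 F [-0.2 -0.1 -0.4]
shift [0.015 0.03  1.026] turn [0. 0. 0.]
[[258.09922056 184.09903347]]
```

View pics/w11.png

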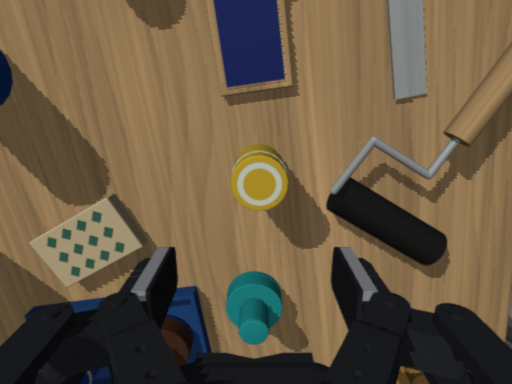

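```bash
python3 -m crank '[[0.015,0.035,0.3,0,0,0,0.78],[0.015,0.035,0.6,0,0,0,0.78],[0.015,0.035,0.9,0,0,0,0.78],[0.015,0.035,0.9,0,0,0,0.78],[0.015,0.035,0.9,0,0,0,0.78]]'; python3 -m crank '[[0,0,0.1,0,0,0,0.78],[0,0,0.12,0,0,0,0.3],[0,0,0.12,0,0,0,0],[0,0,0.12,0,0,0,0],[0,0,0.12,0,0,0,0],[0,0,0.12,0,0,0,0]]' 50; python3 -m crank '[[0,0,-0.25,0,0,0,0],[0,0,-0.5,0,0,0,0],[0,0,-0.75,0,0,0,0],[0,0,-1,0,0,0,0],[0,0,-1,0,0,0,0]]'; python3 -c "
from h import *
plan(.61,.277,.19,-7.8)"
```

```text
time: 24.95
eef_pos: [0.6785, -0.1185, 0.0551]
tcp_rot: [0.753, 0.658, -0.001, -0.001]
contact_force: [1.4, -0.3, 1.1]
opening: 0.777
time: 25.55
eef_pos: [0.6802, -0.1209, 0.0391]
tcp_rot: [0.753, 0.658, 0.001, 0.001]
contact_force: [-0.0, 0.2, 3.7]
opening: 0.569
time: 26.05
eef_pos: [0.6828, -0.1218, 0.1956]
tcp_rot: [0.753, 0.658, 0.003, 0.006]
contact_force: [0.3, 0.7, -0.6]
opening: 0.57
t 26.05 at [ 0.6828 -0.1218  0.1956] jaw -7.7 q [-0.32  0.35  1.57 -0.    1.21 -0.19] open 0.57 F [ 0.3  0.7 -0.6]
shift [ 2.569 -0.84   0.02 ] turn [0.008 0.002 0.001]
```

```bash
python3 -m crank '[[0.25,-0.08,0,0,0,0,0],[0.5,-0.16,0,0,0,0,0],[0.75,-0.24,0,0,0,0,0],[0.95,-0.31,0,0,0,0,0],[0.95,-0.31,0,0,0,0,0]]'; python3 -m crank '[[0.25,-0.08,0,0,0,0,0],[0.5,-0.16,0,0,0,0,0],[0.75,-0.24,0,0,0,0,0],[0.95,-0.31,0,0,0,0,0],[0.95,-0.31,0,0,0,0,0]]';python3 -m crank '[[0.25,-0.08,0,0,0,0,0],[0.5,-0.16,0,0,0,0,0],[0.65,-0.2,0,0,0,0,0],[0.65,-0.2,0,0,0,0,0],[0.65,-0.2,0,0,0,0,0]]'; python3 -c "
from h import *
plan(.61,.277,.0435,-7.8)"
```

```text
time: 26.55
eef_pos: [0.6505, 0.0309, 0.1855]
tcp_rot: [0.752, 0.659, -0.001, -0.002]
contact_force: [-0.4, -1.1, -1.0]
opening: 0.568
time: 27.05
eef_pos: [0.6241, 0.1772, 0.186]
tcp_rot: [0.752, 0.659, -0.001, -0.001]
contact_force: [-0.6, -0.8, -1.6]
opening: 0.567
time: 27.55
eef_pos: [0.6091, 0.2739, 0.1865]
tcp_rot: [0.753, 0.658, -0.001, 0.0]
contact_force: [-0.0, -1.1, -1.4]
opening: 0.572
t 27.55 at [0.6091 0.2739 0.1865] jaw -7.7 q [ 0.27  0.31  1.63 -0.    1.2   0.41] open 0.572 F [-0.  -1.1 -1.4]
shift [0.023 0.004 0.953] turn [-0.001  0.001  0.001]
```

```bash
python3 -m crank '[[0.02,0,0.25,0,0,0,0],[0.02,0,0.5,0,0,0,0],[0.02,0,0.7,0,0,0,0],[0.02,0,0.84,0,0,0,0],[0.02,0,0.84,0,0,0,0],[0.02,0,0.84,0,0,0,0]]'; python3 -c "
from h import *
plan(.61,.277,.0435,-7.8)"
```

```text
time: 28.15
eef_pos: [0.61, 0.2764, 0.0617]
tcp_rot: [0.754, 0.657, -0.0, 0.0]
contact_force: [0.4, 0.4, -1.0]
opening: 0.568
t 28.15 at [0.61   0.2764 0.0617] jaw -7.8 q [ 0.27  0.45  1.69 -0.    1.    0.41] open 0.568 F [ 0.4  0.4 -1. ]
shift [ 0.004 -0.001  0.121] turn [-0.  0. -0.]
```

```bash
python3 -m crank '[[0,0,0.05,0,0,0,0],[0,0,0.1,0,0,0,0],[0,0,0.125,0,0,0,0],[0,0,0.125,0,0,0,0],[0,0,0.125,0,0,0,0]]'; python3 -m crank '[[0,0,0,0,0,0,0.75],[0,0,0,0,0,0,0.75],[0,0,0,0,0,0,0.75],[0,0,-0.3,0,0,0,0.75],[0,0,-0.6,0,0,0,0.75],[0,0,-1,0,0,0,0.75],[0,0,-1,0,0,0,0.75],[0,0,-1,0,0,0,0.75]]'; python3 -c "
from h import *
plan(.48,-.174,.19,-68.2)
w=take('wrist','w12.png')"
```

```text
time: 28.65
eef_pos: [0.6101, 0.278, 0.0441]
tcp_rot: [0.753, 0.658, 0.0, 0.0]
contact_force: [-1.0, -1.3, 2.4]
opening: 0.571
time: 29.45
eef_pos: [0.6112, 0.2785, 0.197]
tcp_rot: [0.753, 0.658, 0.003, 0.001]
contact_force: [-0.2, -0.0, -0.3]
opening: 0.752
t 29.45 at [0.6112 0.2785 0.197 ] jaw -7.7 q [0.28 0.3  1.62 0.   1.21 0.41] open 0.752 F [-0.2 -0.  -0.3]
shift [-3.107 -0.461  0.035] turn [ 0.003 -0.004  0.672]
```

View pics/w12.png

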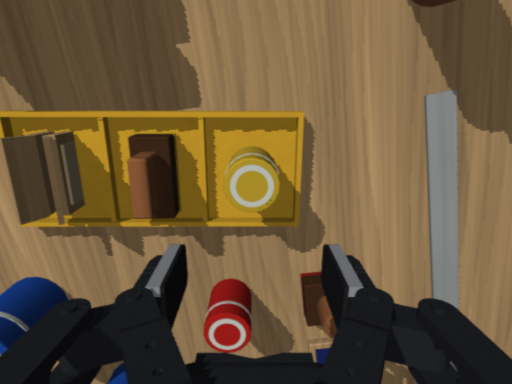

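The yellow pot stands in the third compartment at (251,185). Next I'll recover the board. I'll turn the jaw so the tool's x axis points toward the board's top end, grip across its width with the tool tilted, then pitch it upright.

```bash
python3 -m crank '[[-0.95,-0.14,0,0,0,0,1],[-0.95,-0.14,0,0,0,0,1],[-0.95,-0.14,0,0,0,0,1],[-0.95,-0.14,0,0,0,0,1]]'; python3 -m crank '[[-0.95,-0.14,0,0,0,0,1],[-0.95,-0.14,0,0,0,0,1],[-0.95,-0.14,0,0,0,0,1],[-0.95,-0.14,0,0,0,0,1]]'; python3 -m crank '[[-0.95,-0.14,0,0,0,-0.1,1],[-0.95,-0.14,0,0,0,-0.2,1],[-0.95,-0.14,0,0,0,-0.3,1],[-0.95,-0.14,0,0,0,-0.4,1],[-0.95,-0.14,0,0,0,-0.5,1],[-0.95,-0.14,0,0,0,-0.6,1],[-0.95,-0.14,0,0,0,-0.7,1],[-0.95,-0.14,0,0,0,-0.8,1],[-0.95,-0.14,0,0,0,-0.9,1],[-0.95,-0.14,0,0,0,-1,1]]'; python3 -c "
from h import *
plan(.466,-.18,.18,111.8)"
```

```text
time: 29.9
eef_pos: [0.5665, 0.1355, 0.189]
tcp_rot: [0.755, 0.656, -0.003, -0.002]
contact_force: [0.2, 0.5, -0.8]
opening: 1.0
time: 30.3
eef_pos: [0.5273, -0.002, 0.1902]
tcp_rot: [0.755, 0.656, -0.002, -0.002]
contact_force: [0.5, 0.0, -0.2]
opening: 1.002
time: 31.3
eef_pos: [0.4891, -0.1357, 0.1907]
tcp_rot: [0.125, 0.992, 0.001, -0.002]
contact_force: [0.1, -0.5, -0.6]
opening: 1.003
t 31.3 at [ 0.4891 -0.1357  0.1907] jaw 75.6 q [-0.47 -0.05  2.02  0.    1.17 -1.79] open 1.003 F [ 0.1 -0.5 -0.6]
shift [ 0.076 -0.325  0.071] turn [ 0.002 -0.002 -0.402]
```

```bash
python3 -m crank '[[0.075,-0.325,0,0,0,-0.1,1],[0.075,-0.325,0,0,0,-0.2,1],[0.075,-0.325,0,0,0,-0.3,1],[0.075,-0.325,0,0,0,-0.4,1],[0.075,-0.325,0,0,0,-0.4,1],[0.075,-0.325,0,0,0,-0.4,1]]'; python3 -c "
from h import *
plan(.466,-.18,.18,111.8)
w=take('wrist','w13.png')"
```

```text
time: 31.9
eef_pos: [0.4659, -0.1801, 0.1909]
tcp_rot: [-0.185, 0.983, 0.002, -0.001]
contact_force: [-0.2, 0.3, -0.7]
opening: 0.999
t 31.9 at [ 0.4659 -0.1801  0.1909] jaw 111.3 q [-0.57 -0.07  2.04  0.    1.17 -2.51] open 0.999 F [-0.2  0.3 -0.7]
shift [-0.001  0.     0.073] turn [ 0.002 -0.001 -0.006]
```

View pics/w13.png

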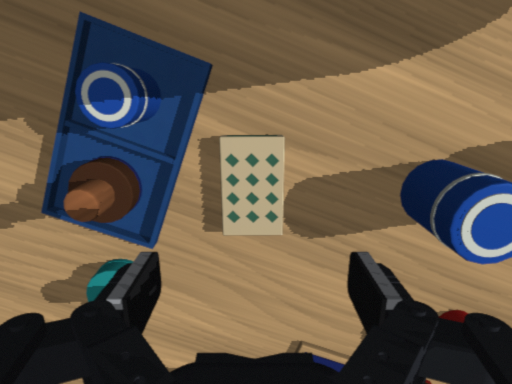

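```bash
python3 -c "
from h import *
w=take('wrist')
a=w['pixels'][120:250,200:310,::-1]
cv2.imwrite('pics/w13c.png',cv2.resize(a,None,fx=4.4,fy=4.4,interpolation=2))
k=np.array([unproj(w,u,v,.018) for u,v in [(221,137.5),(284,137.5),(282.5,235),(223,235)]]);e=np.roll(k,-1,0)-k
print(k.mean(0).round(4),k[:,:2].round(4).tolist(),np.linalg.norm(e,axis=1).round(4),np.degrees(np.arctan2(e[:,1],e[:,0])).round(1))
"
```

```text
[ 0.4829 -0.1747  0.018 ] [[0.4458, -0.222], [0.4237, -0.165], [0.5197, -0.1262], [0.5426, -0.1855]] [0.0612 0.1035 0.0635 0.1034] [ 111.2   22.   -68.8 -159.3]
```

View pics/w13c.png

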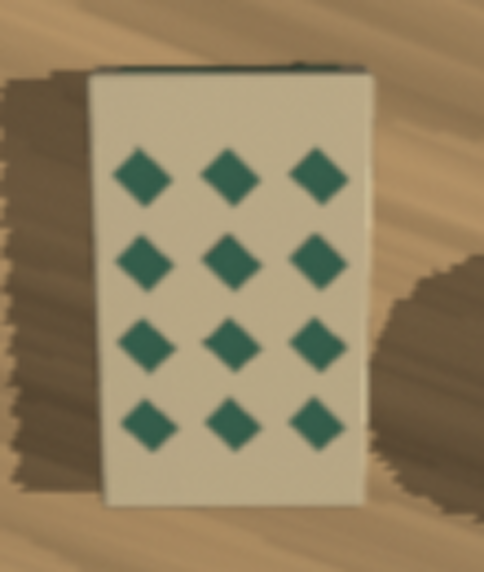

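```bash
python3 -m crank '[[0,0,0,0,-0.09,0,1],[0,0,0,0,-0.18,0,1],[0,0,0,0,-0.278,0,1],[0,0,0,0,-0.278,0,1],[0,0,0,0,-0.278,0,1]]'; python3 -c "
from h import *
plan(.4726,-.1788,.03)
print(Ro.from_quat(telemetry.get_state()['tcp_rot']).as_matrix().round(3))"
```

```text
time: 32.5
eef_pos: [0.4762, -0.1669, 0.201]
tcp_rot: [-0.169, 0.964, 0.035, 0.201]
contact_force: [-0.1, -0.3, 0.8]
opening: 0.997
t 32.5 at [ 0.4762 -0.1669  0.201 ] jaw 109.9 q [-0.72 -0.23  2.2   0.43  1.   -2.84] open 0.997 F [-0.1 -0.3  0.8]
shift [ 0.5   -0.065  1.026] turn [0. 0. 0.]
[[-0.862 -0.341  0.375]
 [-0.313  0.94   0.135]
 [-0.399 -0.001 -0.917]]
```

q6 reached its limit with the off-radial tilt. So I'll pick the board with the tool vertical, lift it, align it radially, and pitch it in the air.

```bash
python3 -m crank '[[0,0,0,0,0.09,0,1],[0,0,0,0,0.18,0,1],[0,0,0,0,0.27,0,1],[0,0,0,0,0.27,0,1],[0,0,0,0,0.27,0,1]]'; python3 -c "
from h import *
plan(.4575,-.1846,.004,111.3)"
```

```text
time: 33.0
eef_pos: [0.4772, -0.1663, 0.2008]
tcp_rot: [-0.174, 0.985, -0.001, -0.006]
contact_force: [-0.9, 0.5, 0.7]
opening: 1.0
t 33.0 at [ 0.4772 -0.1663  0.2008] jaw 110.0 q [-0.53 -0.06  2.01 -0.01  1.2  -2.45] open 1.0 F [-0.9  0.5  0.7]
shift [ 0.15  -0.069  1.314] turn [-0.    -0.007 -0.014]
```

```bash
python3 -m crank '[[0.15,-0.07,0.3,0,0,-0.015,1],[0.15,-0.07,0.6,0,0,-0.015,1],[0.15,-0.07,0.9,0,0,-0.015,1],[0.15,-0.07,1,0,0,-0.015,1],[0.15,-0.07,1,0,0,-0.015,1],[0.15,-0.07,1,0,0,-0.015,1]]'; python3 -c "
from h import *
plan(.4575,-.1846,.004,111.3)"
```

```text
time: 33.6
eef_pos: [0.4571, -0.1856, 0.0521]
tcp_rot: [-0.183, 0.983, -0.002, -0.005]
contact_force: [1.0, -0.6, 0.1]
opening: 0.997
t 33.6 at [ 0.4571 -0.1856  0.0521] jaw 111.1 q [-0.59  0.12  2.13 -0.01  0.89 -2.52] open 0.997 F [ 1.  -0.6  0.1]
shift [-0.008  0.006  0.32 ] turn [-0.001 -0.007 -0.002]
```

```bash
python3 -m crank '[[0,0,0.15,0,-0.005,0,1],[0,0,0.25,0,-0.005,0,1],[0,0,0.3,0,-0.005,0,1],[0,0,0.33,0,-0.005,0,1],[0,0,0.33,0,-0.005,0,1]]'; python3 -c "
from h import *
plan(.4575,-.1846,.004,111.3)"
```

```text
time: 34.1
eef_pos: [0.4572, -0.1857, 0.0028]
tcp_rot: [-0.184, 0.983, -0.001, -0.001]
contact_force: [-0.3, 0.2, 0.1]
opening: 1.002
t 34.1 at [ 0.4572 -0.1857  0.0028] jaw 111.2 q [-0.59  0.22  2.14 -0.    0.78 -2.53] open 1.002 F [-0.3  0.2  0.1]
shift [-0.004  0.006 -0.008] turn [-0.001 -0.002 -0.001]
```

```bash
python3 -m crank '[[0,0.006,0.025,0,0,0,1],[0,0.006,0.025,0,0,0,0.6],[0,0.006,0.025,0,0,0,0],[0,0.006,0.025,0,0,0,0],[0,0.006,0.025,0,0,0,0],[0,0.006,0.025,0,0,0,0]]' 50; python3 -m crank '[[0,0,-0.2,0,0,0,0],[0,0,-0.45,0,0,0,0],[0,0,-0.7,0,0,0,0],[0,0,-1,0,0,0,0],[0,0,-1,0,0,0,0]]';python3 -c "
from h import *
plan(.53,-.08,.25,80)
take('wrist','w14.png')"
```

```text
time: 34.7
eef_pos: [0.457, -0.1849, -0.001]
tcp_rot: [-0.184, 0.983, -0.001, -0.001]
contact_force: [-0.4, -0.2, 5.4]
opening: 0.734
time: 35.2
eef_pos: [0.4603, -0.1863, 0.1548]
tcp_rot: [-0.184, 0.983, -0.005, 0.003]
contact_force: [1.7, -1.1, -0.2]
opening: 0.736
t 35.2 at [ 0.4603 -0.1863  0.1548] jaw 111.2 q [-0.59 -0.04  2.08 -0.    1.09 -2.53] open 0.736 F [ 1.7 -1.1 -0.2]
shift [-0.692  0.486 -0.638] turn [-0.006  0.004  0.347]
```

View pics/w14.png

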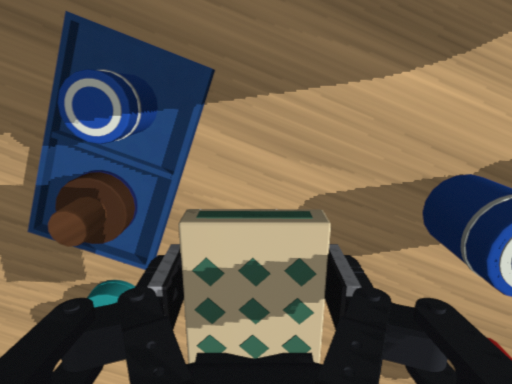

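The board is held with its green stripe end toward the base. Pitching it a full 90° would bring the wrist too low near the roller. I'll lay it flat again aligned radially, re-grip at a forward tilt, and then pitch it to a backward tilt.

```bash
python3 -c "
from h import *
plan(.48,-.09,.12,67.5)"; python3 -m crank '[[-0.15,0.12,0.05,0,0,0.08,0],[-0.3,0.24,0.1,0,0,0.16,0],[-0.45,0.36,0.1,0,0,0.24,0],[-0.42,0.54,0.1,0,0,0.32,0],[-0.42,0.54,0.1,0,0,0.4,0],[-0.42,0.54,0.1,0,0,0.48,0],[-0.42,0.54,0.1,0,0,0.485,0],[-0.42,0.54,0.1,0,0,0.485,0]]'; python3 -c "
from h import *
plan(.48,-.09,.001,67.5)"
```

```text
t 35.25 at [ 0.4585 -0.1853  0.1514] jaw 111.2 q [-0.59 -0.03  2.09 -0.    1.09 -2.53] open 0.731 F [ 0.2 -1.2 -1. ]
shift [-0.363  0.542  0.206] turn [-0.004  0.002  0.485]
time: 36.05
eef_pos: [0.4851, -0.0855, 0.1312]
tcp_rot: [0.194, 0.981, -0.001, -0.003]
contact_force: [0.3, 0.2, -0.6]
opening: 0.734
t 36.05 at [ 0.4851 -0.0855  0.1312] jaw 67.7 q [-0.38 -0.01  2.1  -0.    1.06 -1.56] open 0.734 F [ 0.3  0.2 -0.6]
shift [ 0.015 -0.038  0.868] turn [-0.002 -0.004  0.002]
```

```bash
python3 -m crank '[[0.01,-0.03,0.25,0,0,0,0],[0.01,-0.03,0.5,0,0,0,0],[0.01,-0.03,0.7,0,0,0,0],[0.01,-0.03,0.8,0,0,0,0],[0.01,-0.03,0.84,0,-0.003,0,0],[0.01,-0.03,0.84,0,-0.003,0,0],[0.01,-0.03,0.84,0,-0.003,0,0]]'; python3 -c "
from h import *
plan(.48,-.09,.000,67.5)"
```

```text
time: 36.75
eef_pos: [0.4834, -0.0901, 0.0078]
tcp_rot: [0.195, 0.981, -0.002, 0.002]
contact_force: [1.0, 0.1, -1.3]
opening: 0.734
t 36.75 at [ 0.4834 -0.0901  0.0078] jaw 67.6 q [-0.39  0.2   2.15 -0.    0.79 -1.57] open 0.734 F [ 1.   0.1 -1.3]
shift [ 0.021 -0.008  0.052] turn [-0.002  0.002  0.001]
```

```bash
python3 -m crank '[[0,0,0.03,0,0,0,0],[0,0,0.05,0,0,0,0],[0,0,0.052,0,0,0,0],[0,0,0.052,0,0,0,1],[0,0,0.052,0,0,0,1],[0,0,0.052,0,0,0,1],[0,0,-0.2,0,0,0,1],[0,0,-0.45,0,0,0,1],[0,0,-0.45,0,0,0,1]]'; python3 -m crank '[[0,0,0,0,-0.09,0,1],[0,0,0,0,-0.18,0,1],[0,0,0,0,-0.278,0,1],[0,0,0,0,-0.278,0,1],[0,0,0,0,-0.278,0,1]]'; python3 -c "
from h import *
plan(.4834,-.0901,.001)
take('wrist','w15.png')"
```

```text
time: 37.65
eef_pos: [0.4869, -0.0911, 0.0802]
tcp_rot: [0.195, 0.981, -0.003, 0.007]
contact_force: [0.3, -0.9, 0.1]
opening: 0.996
time: 38.15
eef_pos: [0.4823, -0.0894, 0.0743]
tcp_rot: [0.19, 0.958, -0.044, 0.212]
contact_force: [0.8, -0.6, 0.4]
opening: 1.001
t 38.15 at [ 0.4823 -0.0894  0.0743] jaw 67.5 q [-0.39 -0.12  2.38 -0.01  0.45 -1.56] open 1.001 F [ 0.8 -0.6  0.4]
shift [ 0.199 -0.     0.447] turn [0. 0. 0.]
```

View pics/w15.png

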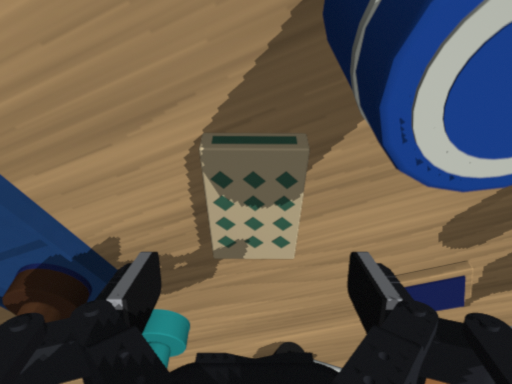

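```bash
python3 -m crank '[[0,0,0,0,0.09,0,1],[0,0,0,0,0.09,0,1],[0,0,0,0,0.09,0,1]]'; python3 -c "
from h import *
d=plan(.487,-.0916,.000)
print(Ro.from_quat(telemetry.get_state()['tcp_rot']).as_matrix().round(3)[:,2])"
```

```text
time: 38.5
eef_pos: [0.4849, -0.0906, 0.0758]
tcp_rot: [0.193, 0.97, -0.031, 0.147]
contact_force: [0.0, -0.1, -0.1]
opening: 0.999
t 38.5 at [ 0.4849 -0.0906  0.0758] jaw 67.5 q [-0.39 -0.07  2.3  -0.01  0.61 -1.56] open 0.999 F [ 0.  -0.1 -0.1]
shift [0.135 0.001 0.487] turn [0. 0. 0.]
[ 0.273 -0.116 -0.955]
```

```bash
python3 -m crank '[[0.03,0,0.1,0,0,0,1],[0.06,0,0.2,0,0,0,1],[0.09,0,0.3,0,0,0,1],[0.12,0,0.4,0,0,0,1],[0.133,0,0.465,0,0,0,1],[0.133,0,0.48,0,0,0,1],[0.133,0,0.48,0,0,0,1]]'; python3 -c "
from h import *
d=plan(.487,-.0916,.000)"
```

```text
time: 39.2
eef_pos: [0.4845, -0.0905, -0.0003]
tcp_rot: [0.192, 0.97, -0.03, 0.145]
contact_force: [0.5, -0.4, 0.0]
opening: 1.001
t 39.2 at [ 4.845e-01 -9.050e-02 -3.000e-04] jaw 67.5 q [-0.39  0.1   2.31 -0.01  0.43 -1.56] open 1.001 F [ 0.5 -0.4  0. ]
shift [-0.018 -0.     0.003] turn [0. 0. 0.]
```

```bash
python3 -m crank '[[0,0,0,0,0,0,0.6],[0,0,0,0,0,0,0],[0,0,0,0,0,0,0],[0,0,0,0,0,0,0],[0,0,0,0,0,0,0]]' 60; python3 -m crank '[[0.07,0,-0.2,0,0,0,0],[0.14,0,-0.45,0,0,0,0],[0.21,0,-0.7,0,0,0,0],[0.28,0,-0.95,0,0,0,0],[0.28,0,-0.95,0,0,0,0]]';python3 -c "
from h import *
plan(.487,-.0916,.000)
take('wrist','w16.png')"
```

```text
time: 39.7
eef_pos: [0.4855, -0.0909, 0.0011]
tcp_rot: [0.192, 0.97, -0.031, 0.146]
contact_force: [-2.9, 0.5, 7.2]
opening: 0.729
time: 40.2
eef_pos: [0.4105, -0.0591, 0.1295]
tcp_rot: [0.192, 0.969, -0.031, 0.151]
contact_force: [0.9, -0.7, -0.7]
opening: 0.73
t 40.2 at [ 0.4105 -0.0591  0.1295] jaw 67.6 q [-0.39 -0.4   2.45 -0.01  0.78 -1.56] open 0.73 F [ 0.9 -0.7 -0.7]
shift [-0.264 -0.003  0.991] turn [0. 0. 0.]
```

View pics/w16.png

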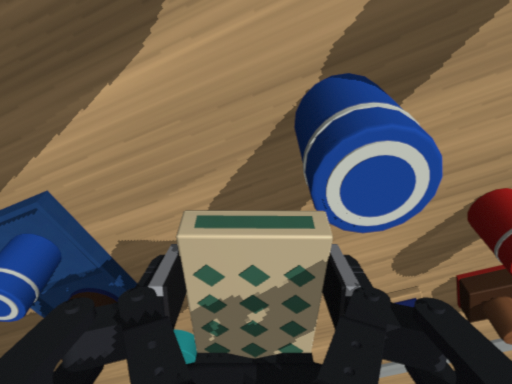

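```bash
python3 -c "
from h import *
plan(.5,-.096,.2)"
```

```text
t 40.25 at [ 0.4099 -0.0591  0.127 ] jaw 67.6 q [-0.39 -0.39  2.45 -0.01  0.78 -1.56] open 0.726 F [-0.3  0.  -1.9]
shift [-0.765  0.    -0.269] turn [0. 0. 0.]
```

```bash
python3 -m crank '[[-0.2,0,-0.07,0,0.05,0,0],[-0.4,0,-0.14,0,0.12,0,0],[-0.6,0,-0.2,0,0.2,0,0],[-0.765,0,-0.27,0,0.28,0,0],[-0.765,0,-0.27,0,0.36,0,0],[-0.765,0,-0.27,0,0.44,0,0],[-0.765,0,-0.27,0,0.52,0,0],[-0.765,0,-0.27,0,0.6,0,0],[-0.765,0,-0.27,0,0.68,0,0],[-0.765,0,-0.27,0,0.76,0,0],[-0.765,0,-0.27,0,0.84,0,0],[-0.765,0,-0.27,0,0.84,0,0]]'; python3 -c "
from h import *
plan(.5,-.096,.1)
print(Ro.from_quat(telemetry.get_state()['tcp_rot']).as_matrix().round(3))
take('scene','s17.png')"
```

```text
time: 41.45
eef_pos: [0.4986, -0.0961, 0.1895]
tcp_rot: [0.17, 0.853, 0.095, -0.484]
contact_force: [0.2, -0.2, -1.4]
opening: 0.73
t 41.45 at [ 0.4986 -0.0961  0.1895] jaw 67.5 q [-0.39  0.54  1.56  0.    2.08 -1.57] open 0.73 F [ 0.2 -0.2 -1.4]
shift [-0.516  0.006  0.299] turn [0. 0. 0.]
[[-0.473  0.383 -0.794]
 [ 0.199  0.924  0.327]
 [ 0.858 -0.003 -0.513]]
```

View pics/s17.png

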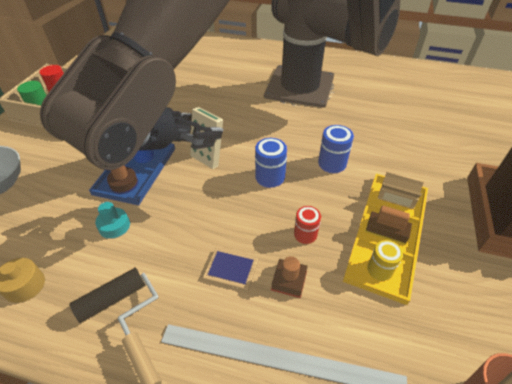

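```bash
python3 -m crank '[[0,0,0,0,0.08,0,0],[0,0,0,0,0.152,0,0],[0,0,0,0,0.152,0,0],[0,0,0,0,0.152,0,0]]'; python3 -c "
from h import *
plan(.5,-.096,.09)
print(Ro.from_quat(telemetry.get_state()['tcp_rot']).as_matrix().round(3)[:,2])"
```

```text
time: 41.9
eef_pos: [0.4993, -0.0959, 0.1957]
tcp_rot: [0.158, 0.793, 0.113, -0.577]
contact_force: [-0.4, 0.6, -0.5]
opening: 0.731
t 41.9 at [ 0.4993 -0.0959  0.1957] jaw 67.5 q [-0.39  0.64  1.5   0.    2.26 -1.57] open 0.731 F [-0.4  0.6 -0.5]
shift [-0.672  0.003  0.212] turn [0. 0. 0.]
[-0.88   0.363 -0.308]
```

```bash
python3 -m crank '[[-0.15,0,0.05,0,0.004,0,0],[-0.3,0,0.1,0,0.008,0,0],[-0.45,0,0.14,0,0.008,0,0],[-0.58,0,0.185,0,0.008,0,0],[-0.65,0,0.208,0,0.008,0,0],[-0.65,0,0.208,0,0.008,0,0]]'; python3 -c "
from h import *
plan(.5,-.096,.08)
print(Ro.from_quat(telemetry.get_state()['tcp_rot']).as_matrix().round(3)[:,2])
take('scene','s18.png')
a=cv2.imread('pics/s18.png')[60:260,60:300];cv2.imwrite('pics/s18c.png',cv2.resize(a,None,fx=3,fy=3,interpolation=2))"
```

```text
time: 42.5
eef_pos: [0.4987, -0.0961, 0.0929]
tcp_rot: [0.157, 0.788, 0.115, -0.584]
contact_force: [0.3, 0.1, -1.8]
opening: 0.73
t 42.5 at [ 0.4987 -0.0961  0.0929] jaw 67.5 q [-0.39  0.79  1.49  0.    2.14 -1.57] open 0.73 F [ 0.3  0.1 -1.8]
shift [-0.084  0.004  0.018] turn [0. 0. 0.]
[-0.884  0.365 -0.292]
```

View pics/s18c.png

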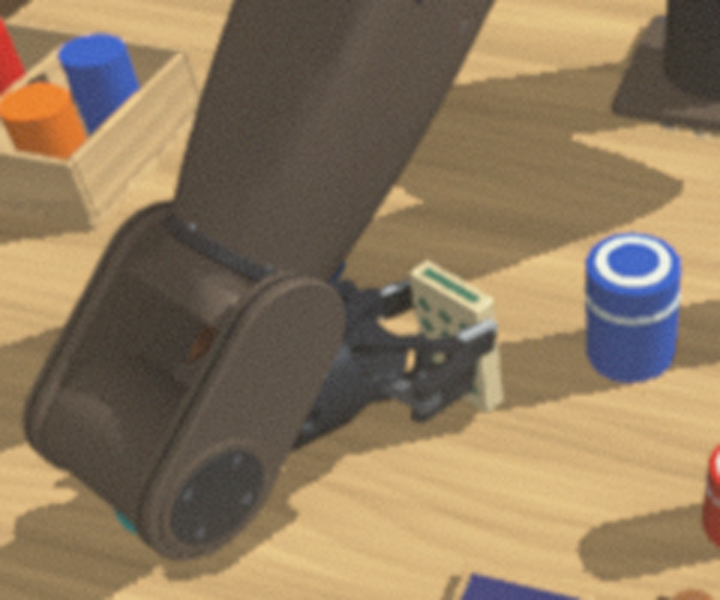

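The wrist housing is close to the turquoise block, so I'll shift 40 mm sideways, away from it, before setting the board down.

```bash
python3 -c "
from h import *
plan(.497,-.052,.093)"
```

```text
t 42.55 at [ 0.4993 -0.0962  0.0939] jaw 67.5 q [-0.39  0.79  1.49  0.    2.14 -1.57] open 0.731 F [-0.2  0.1 -0.5]
shift [0.032 0.267 0.123] turn [0. 0. 0.]
```

```bash
python3 -m crank '[[0.015,0.1,0.05,0,0,0,0],[0.03,0.2,0.1,0,0,0,0],[0.035,0.27,0.12,0,0,0,0],[0.035,0.27,0.12,0,0,0,0],[0.035,0.27,0.12,0,0,0,0]]'; python3 -c "
from h import *
plan(.497,-.052,.08)
print(Ro.from_quat(telemetry.get_state()['tcp_rot']).as_matrix().round(3)[:,2])"
```

```text
time: 43.05
eef_pos: [0.4976, -0.0512, 0.0937]
tcp_rot: [0.157, 0.789, 0.114, -0.583]
contact_force: [-0.1, 0.4, -1.2]
opening: 0.732
t 43.05 at [ 0.4976 -0.0512  0.0937] jaw 67.6 q [-0.33  0.77  1.52  0.06  2.12 -1.52] open 0.732 F [-0.1  0.4 -1.2]
shift [-0.087 -0.006  0.028] turn [0. 0. 0.]
[-0.884  0.363 -0.294]
```

```bash
python3 -m crank '[[-0.03,0,0.01,0,0,0,0],[-0.06,0,0.02,0,0,0,0],[-0.08,0,0.026,0,0,0,0],[-0.08,0,0.026,0,0,0,0],[-0.08,0,0.026,0,0,0,0]]'; python3 -m crank '[[-0.01,0,0.003,0,0,0,0],[-0.02,0,0.006,0,0,0,0],[-0.02,0,0.006,0,0,0,0]]'
```

```text
time: 43.55
eef_pos: [0.4971, -0.0519, 0.0805]
tcp_rot: [0.158, 0.788, 0.115, -0.584]
contact_force: [-0.0, -0.7, -0.7]
opening: 0.734
time: 43.85
eef_pos: [0.4973, -0.0517, 0.0776]
tcp_rot: [0.158, 0.789, 0.115, -0.583]
contact_force: [0.1, -0.2, -1.0]
opening: 0.729
```

```bash
python3 -m crank '[[-0.01,0,0.003,0,0,0,0],[-0.02,0,0.006,0,0,0,0],[-0.02,0,0.006,0,0,0,0]]'; python3 -c "
from h import *
plan(.497,-.052,.08)
take('scene','s19.png')
a=cv2.imread('pics/s19.png')[60:260,60:300];cv2.imwrite('pics/s19c.png',cv2.resize(a,None,fx=3,fy=3,interpolation=2))"
```

```text
time: 44.15
eef_pos: [0.4976, -0.052, 0.0774]
tcp_rot: [0.157, 0.787, 0.115, -0.585]
contact_force: [-0.1, -1.4, 8.1]
opening: 0.734
t 44.15 at [ 0.4976 -0.052   0.0774] jaw 67.6 q [-0.33  0.8   1.52  0.06  2.11 -1.52] open 0.734 F [-0.1 -1.4  8.1]
shift [ 0.018 -0.002 -0.001] turn [0. 0. 0.]
```

View pics/s19c.png

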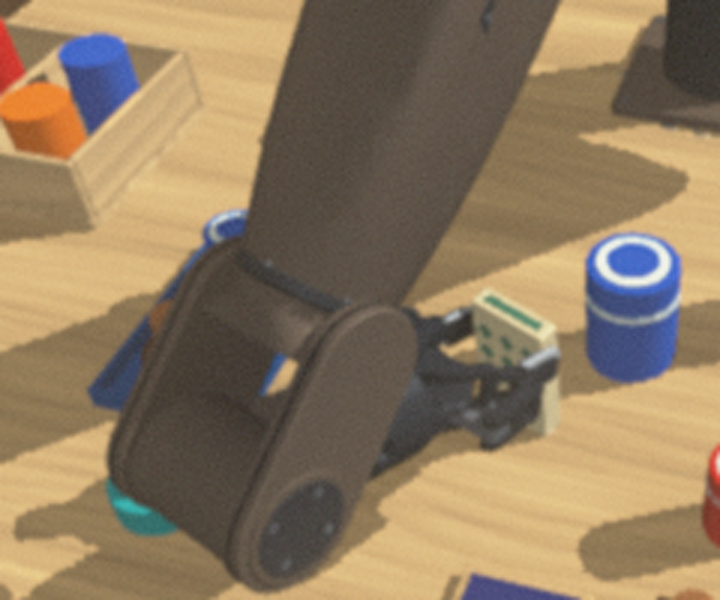

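```bash
python3 -m crank '[[0.012,0,-0.004,0,0,0,0],[0.012,0,-0.004,0,0,0,0.85],[0.012,0,-0.004,0,0,0,0.95],[0.012,0,-0.004,0,0,0,1],[0.012,0,-0.004,0,0,0,1]]'; python3 -m crank '[[0,0,-0.1,0,0,0,1],[0,0,-0.2,0,0,0,1],[0,0,-0.35,0,0,0,1],[0,0,-0.5,0,0,0,1],[0,0,-0.5,0,0,0,1]]'; python3 -c "
from h import *
plan(.497,-.052,.3)
take('scene','s20.png');take('wrist','w20.png')
a=cv2.imread('pics/s20.png')[60:260,60:300];cv2.imwrite('pics/s20c.png',cv2.resize(a,None,fx=3,fy=3,interpolation=2))"
```

```text
time: 44.7
eef_pos: [0.4972, -0.0517, 0.0761]
tcp_rot: [0.158, 0.788, 0.115, -0.583]
contact_force: [-0.0, -0.0, 1.0]
opening: 1.004
time: 45.2
eef_pos: [0.5655, -0.0801, 0.0992]
tcp_rot: [0.158, 0.79, 0.114, -0.582]
contact_force: [0.3, -0.6, 0.2]
opening: 1.001
t 45.2 at [ 0.5655 -0.0801  0.0992] jaw 67.5 q [-0.34  0.88  1.3   0.06  2.22 -1.51] open 1.001 F [ 0.3 -0.6  0.2]
shift [ 1.425 -0.006  0.074] turn [0. 0. 0.]
```

View pics/s20c.png

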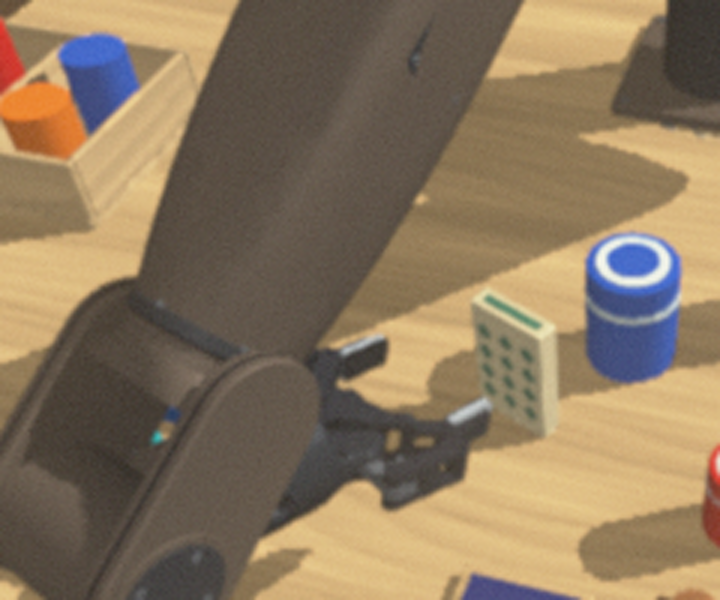

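View pics/w20.png

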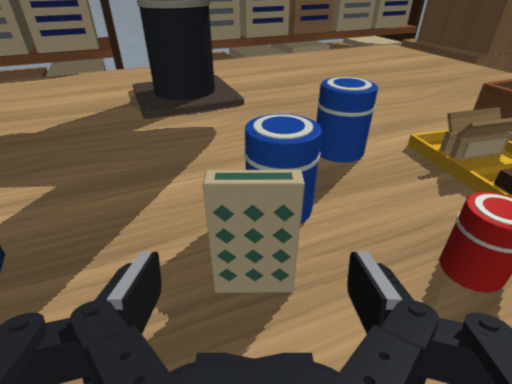

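The board stands upright again. I'll retract upward, untilt, and come over the board from above.

```bash
python3 -m crank '[[0.3,0,-0.1,0,0,0,1],[0.6,0,-0.2,0,0,0,1],[1,0,-0.3,0,0,0,1],[1,0,-0.3,0,-0.08,0,1],[1,0,-0.3,0,-0.16,0,1],[1,0,-0.3,0,-0.24,0,1],[1,0,-0.3,0,-0.32,0,1],[1,0,-0.3,0,-0.4,0,1],[1,0,-0.3,0,-0.48,0,1],[1,0,-0.3,0,-0.56,0,1],[1,0,-0.3,0,-0.64,0,1],[1,0,-0.3,0,-0.72,0,1]]'; python3 -c "
from h import *
plan(.5,-.05,.25,-22.4)"
```

```text
time: 46.5
eef_pos: [0.5618, -0.0777, 0.2543]
tcp_rot: [0.194, 0.979, 0.012, -0.068]
contact_force: [-0.6, 0.2, -0.5]
opening: 0.997
t 46.5 at [ 0.5618 -0.0777  0.2543] jaw 67.6 q [-0.32  0.11  1.74  0.01  1.43 -1.5 ] open 0.997 F [-0.6  0.2 -0.5]
shift [0.443 0.014 0.09 ] turn [-0.071 -0.068  0.998]
```

```bash
python3 -m crank '[[0,0,0,0,-0.088,0,1],[0,0,0,0,-0.088,0,1],[0,0,0,0,-0.088,0,1]]'; python3 -m crank '[[0.2,0,0.1,0,0,0.09,1],[0.4,0,0.2,0,0,0.18,1],[0.44,0,0.2,0,0,0.27,1],[0.44,0,0.2,0,0,0.36,1],[0.44,0,0.2,0,0,0.45,1],[0.44,0,0.2,0,0,0.54,1],[0.44,0,0.2,0,0,0.63,1],[0.44,0,0.2,0,0,0.72,1],[0.44,0,0.2,0,0,0.81,1],[0.44,0,0.2,0,0,0.9,1],[0.44,0,0.2,0,0,1,1],[0.44,0,0.2,0,0,1,1]]'; python3 -c "
from h import *
plan(.5,-.05,.1,-22.4)
w=take('wrist','w21.png')"
```

```text
time: 46.8
eef_pos: [0.5617, -0.0776, 0.2544]
tcp_rot: [0.195, 0.981, -0.001, -0.004]
contact_force: [0.3, -0.8, 0.6]
opening: 0.998
time: 48.0
eef_pos: [0.5023, -0.0534, 0.2248]
tcp_rot: [0.831, 0.556, -0.003, -0.002]
contact_force: [0.4, 0.3, -0.0]
opening: 1.002
t 48.0 at [ 0.5023 -0.0534  0.2248] jaw -22.5 q [-0.31 -0.08  1.99 -0.    1.24  0.09] open 1.002 F [ 0.4  0.3 -0. ]
shift [ 0.018 -0.017  0.832] turn [-0.004  0.002 -0.001]
```

View pics/w21.png

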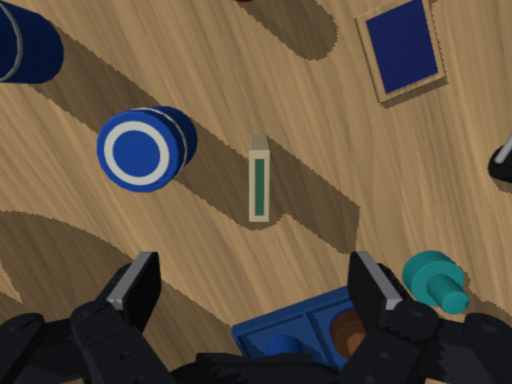

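```bash
python3 -c "
from h import *
w=take('wrist')
k=np.array([unproj(w,u,v,.105) for u,v in [(249.5,150.5),(269.5,151),(268.5,221),(249.5,221)]]);e=np.roll(k,-1,0)-k
print(k.mean(0).round(4),np.linalg.norm(e,axis=1).round(4),np.degrees(np.arctan2(e[:,1],e[:,0])).round(1))
c=k.mean(0);plan(c[0],c[1],.078,-22.4)
"
```

```text
[ 0.5064 -0.0551  0.105 ] [0.0163 0.0616 0.0166 0.0621] [ -23.7 -112.3  157.8   67.4]
t 48.1 at [ 0.5021 -0.0533  0.2249] jaw -22.3 q [-0.31 -0.08  1.99 -0.    1.24  0.08] open 1.001 F [-0.7 -0.7 -0.2]
shift [0.003 0.036 0.979] turn [-0.004  0.002  0.001]
```

```bash
python3 -m crank '[[0.003,0.036,0.2,0,0,0,0.7],[0.003,0.036,0.4,0,0,0,0.7],[0.003,0.036,0.6,0,0,0,0.7],[0.003,0.036,0.6,0,0,0,0.7],[0.003,0.036,0.6,0,0,0,0.7]]'; python3 -c "
from h import *
plan(.5064,-.0551,.074,-22.4)
w=take('wrist','w22.png')
"
```

```text
time: 48.6
eef_pos: [0.5065, -0.0549, 0.1352]
tcp_rot: [0.831, 0.556, -0.003, -0.001]
contact_force: [1.0, -0.8, 0.1]
opening: 0.7
t 48.6 at [ 0.5065 -0.0549  0.1352] jaw -22.4 q [-0.31  0.03  2.06 -0.    1.06  0.09] open 0.7 F [ 1.  -0.8  0.1]
shift [-0.     0.002  0.408] turn [-0.003  0.002  0.   ]
```

View pics/w22.png

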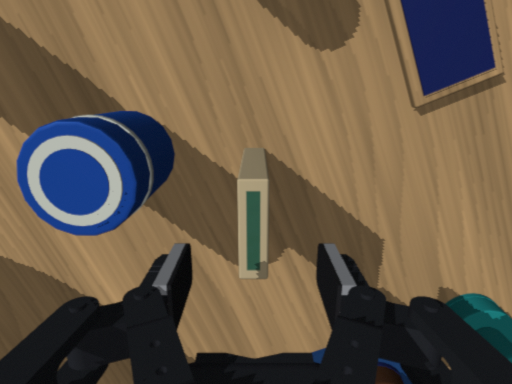

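```bash
python3 -m crank '[[0,0,0.15,0,0,0,0.7],[0,0,0.3,0,0,0,0.7],[0,0,0.41,0,0,0,0.7],[0,0,0.41,0,0,0,0.7],[0,0,0.41,0,0,0,0.3],[0,0,0.41,0,0,0,0],[0,0,0.41,0,0,0,0],[0,0,0.41,0,0,0,0],[0,0,0.41,0,0,0,0]]' 40; python3 -m crank '[[0,0,-0.2,0,0,0,0],[0,0,-0.45,0,0,0,0],[0,0,-0.7,0,0,0,0],[0,0,-1,0,0,0,0],[0,0,-1,0,0,0,0]]' 60; python3 -c "
from h import *
plan(.416,.303,.23,-7.8)
w=take('wrist','w23.png')
"
```

```text
time: 49.55
eef_pos: [0.5072, -0.0552, 0.0756]
tcp_rot: [0.831, 0.556, -0.002, 0.0]
contact_force: [-2.3, 0.7, 6.3]
opening: 0.207
time: 50.05
eef_pos: [0.5108, -0.0558, 0.2318]
tcp_rot: [0.831, 0.556, 0.002, 0.005]
contact_force: [0.5, -1.0, -1.6]
opening: 0.202
t 50.05 at [ 0.5108 -0.0558  0.2318] jaw -22.5 q [-0.31 -0.08  1.97 -0.    1.24  0.09] open 0.202 F [ 0.5 -1.  -1.6]
shift [ 1.969 -1.498 -0.008] turn [ 0.007  0.002 -0.163]
```

View pics/w23.png

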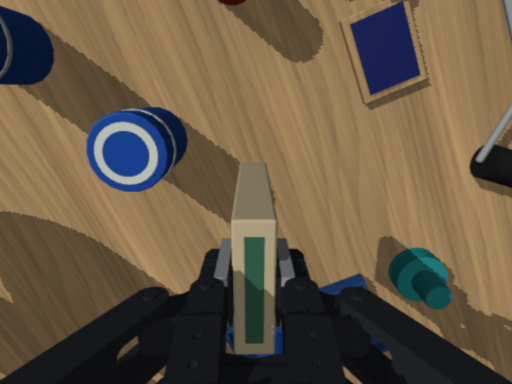

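```bash
python3 -m crank '[[0.16,-0.18,0,0,0,0,0],[0.32,-0.37,0,0,0,0,0],[0.48,-0.55,0,0,0,0,0],[0.65,-0.75,0,0,0,0,0],[0.65,-0.75,0,0,0,0,0]]'; python3 -m crank '[[0.16,-0.18,0,0,0,0,0],[0.32,-0.37,0,0,0,0,0],[0.48,-0.55,0,0,0,-0.06,0],[0.65,-0.75,0,0,0,-0.12,0],[0.65,-0.75,0,0,0,-0.163,0],[0.65,-0.75,0,0,0,-0.163,0],[0.65,-0.75,0,0,0,-0.163,0]]'; python3 -c "
from h import *
plan(.416,.303,.23,-7.8)
w=take('wrist','w24.png')
a=w['pixels'][60:260,100:400,::-1];cv2.imwrite('pics/w24c.png',cv2.resize(a,None,fx=2.6,fy=2.6,interpolation=2))
"
```

```text
time: 50.6
eef_pos: [0.4372, 0.0814, 0.2216]
tcp_rot: [0.83, 0.558, -0.004, -0.003]
contact_force: [0.8, -1.0, -1.3]
opening: 0.201
time: 51.3
eef_pos: [0.3735, 0.2109, 0.223]
tcp_rot: [0.754, 0.657, -0.003, -0.001]
contact_force: [-0.0, -0.8, -0.2]
opening: 0.201
t 51.3 at [0.3735 0.2109 0.223 ] jaw -7.9 q [ 0.28 -0.28  2.16 -0.    1.27  0.41] open 0.201 F [-0.  -0.8 -0.2]
shift [ 0.647  0.196 -0.049] turn [-0.004  0.002 -0.001]
```

View pics/w24.png

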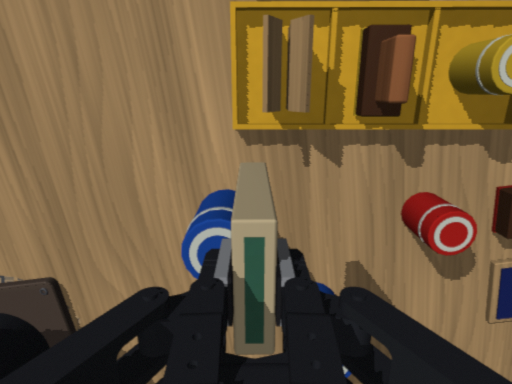

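```bash
python3 -m crank '[[0.15,0.1,0,0,0,0,0],[0.25,0.18,0,0,0,0,0],[0.25,0.18,0,0,0,0,0],[0.25,0.18,0,0,0,0,0]]'; python3 -c "
from h import *
plan(.416,.303,.23,-7.8)
w=take('wrist','w25.png')
a=w['pixels'][30:200,170:400,::-1];cv2.imwrite('pics/w25c.png',cv2.resize(a,None,fx=3.4,fy=3.4,interpolation=2))
for d in finder.pinpoint('gap',w): print(d, unproj(w,d['location'][1],d['location'][0],.005))
"
```

```text
time: 51.75
eef_pos: [0.4054, 0.2441, 0.2232]
tcp_rot: [0.754, 0.657, -0.003, -0.001]
contact_force: [-0.3, -0.6, -1.0]
opening: 0.206
t 51.75 at [0.4054 0.2441 0.2232] jaw -7.9 q [ 0.33 -0.16  2.06 -0.    1.25  0.46] open 0.206 F [-0.3 -0.6 -1. ]
shift [ 0.398  0.016 -0.046] turn [-0.004  0.002 -0.001]
{'location': [107.2, 255.6], 'confidence': 0.81} [0.4150982 0.3038342 0.005    ]
```

View pics/w25c.png

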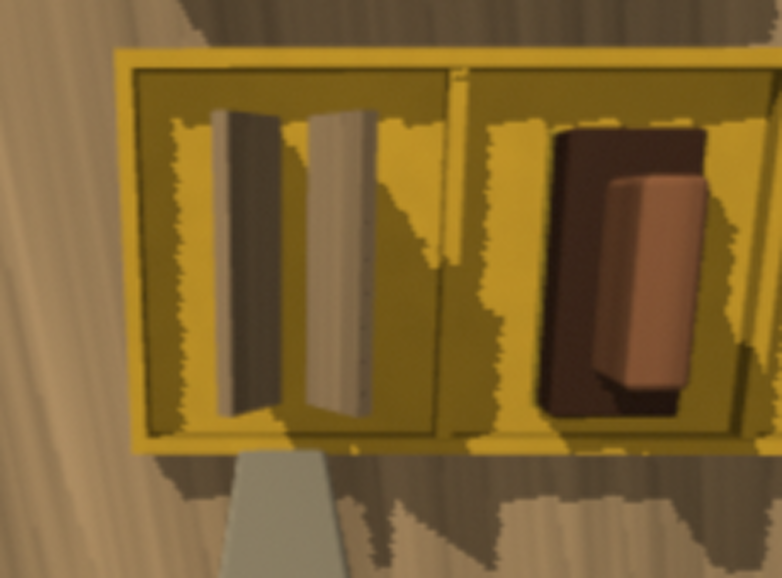

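```bash
python3 -c "
from h import *
w=take('wrist')
f=lambda u,v,z: unproj(w,170+u/3.4,30+v/3.4,z)
k=np.array([f(u,v,.04) for u,v in [(281,120),(307,118),(306,402),(280,402)]]);e=np.roll(k,-1,0)-k
print('mid',k.mean(0).round(4),np.linalg.norm(e,axis=1).round(4),np.degrees(np.arctan2(e[:,1],e[:,0])).round(1))
k=np.array([f(u,v,.062) for u,v in [(213,110),(376,110),(371,415),(219,415)]]);e=np.roll(k,-1,0)-k
print('top',k.mean(0).round(4),np.linalg.norm(e,axis=1).round(4),np.degrees(np.arctan2(e[:,1],e[:,0])).round(1))
k=np.array([f(u,v,.018) for u,v in [(117,50),(133,453)]]);print('rimL',k.round(4).tolist(),'mid+52.5', (k.mean(0)[:2]+.0525*np.array([.9907,-.1357])).round(4))
d=Ro.from_quat(telemetry.get_state()['tcp_rot']).as_matrix();print(d.round(3))
# board bottom direction check: project bottom corners of board hanging from TCP
"
```

```text
mid [0.4156 0.3045 0.04  ] [0.0072 0.0787 0.0077 0.0782] [ -3.8 -97.7 172.2  81.9]
top [0.4159 0.3048 0.062 ] [0.0419 0.0789 0.0423 0.079 ] [ -7.9 -97.4 172.2  82.2]
rimL [[0.3729, 0.3704, 0.018], [0.3563, 0.2525, 0.018]] mid+52.5 [0.4166 0.3043]
[[ 0.137  0.991 -0.005]
 [ 0.991 -0.137 -0.002]
 [-0.002 -0.005 -1.   ]]
```

```bash
python3 -c "
from h import *
plan(.4158,.3045,.16,-7.8)"; python3 -m crank '[[0.15,0.005,0.05,0,0,0,0],[0.3,0.01,0.1,0,0,0,0],[0.405,0.015,0.2,0,0,0,0],[0.405,0.015,0.35,0,0,0,0],[0.405,0.015,0.42,0.003,-0.002,0,0],[0.405,0.015,0.42,0.003,-0.002,0,0],[0.405,0.015,0.42,0.003,-0.002,0,0]]'; python3 -c "
from h import *
plan(.4158,.3045,.1,-7.8)
take('wrist','w26.png')"
```

```text
t 51.9 at [0.405  0.2442 0.2235] jaw -7.9 q [ 0.33 -0.16  2.06  0.    1.25  0.46] open 0.203 F [ 1.5 -0.1 -0.4]
shift [0.409 0.018 0.422] turn [-0.003  0.002 -0.001]
time: 52.6
eef_pos: [0.4157, 0.3044, 0.1612]
tcp_rot: [0.754, 0.657, -0.005, -0.002]
contact_force: [1.1, 0.6, -0.2]
opening: 0.201
t 52.6 at [0.4157 0.3044 0.1612] jaw -7.8 q [0.43 0.01 2.02 0.   1.12 0.57] open 0.201 F [ 1.1  0.6 -0.2]
shift [0.003 0.004 0.408] turn [-0.006  0.003 -0.   ]
```

View pics/w26.png

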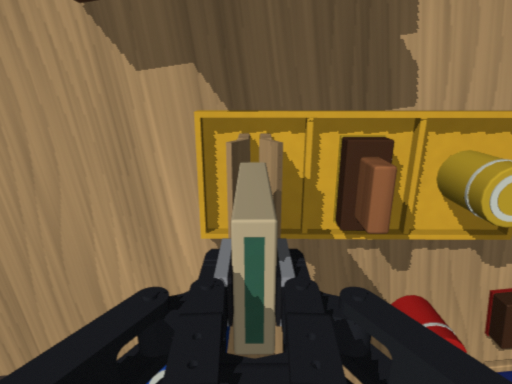

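```bash
python3 -m crank '[[0.003,0.004,0.08,-0.006,0.003,0,0],[0.003,0.004,0.16,-0.006,0.003,0,0],[0.003,0.004,0.24,-0.006,0.003,0,0],[0.003,0.004,0.32,-0.006,0.003,0,0],[0.003,0.004,0.32,-0.006,0.003,0,0]]'; python3 -c "
from h import *
plan(.4158,.3045,.0806,-7.8)"
```

```text
time: 53.15
eef_pos: [0.4146, 0.3043, 0.1105]
tcp_rot: [0.754, 0.657, -0.002, -0.0]
contact_force: [-0.3, -0.0, -1.7]
opening: 0.199
t 53.15 at [0.4146 0.3043 0.1105] jaw -7.8 q [ 0.44  0.07  2.06 -0.    1.01  0.57] open 0.199 F [-0.3 -0.  -1.7]
shift [0.003 0.009 0.199] turn [-0.002  0.002 -0.   ]
```

```bash
python3 -m crank '[[0,0.006,0.03,0,0,0,0],[0,0.006,0.06,0,0,0,0],[0,0.006,0.09,0,0,0,0],[0,0.006,0.12,0,0,0,0],[0,0.006,0.15,0,0,0,0],[0,0.006,0.15,0,0,0,0]]'; python3 -c "
from h import *
plan(.4158,.3045,.0806,-7.8)"
```

```text
time: 53.75
eef_pos: [0.4161, 0.3046, 0.0893]
tcp_rot: [0.754, 0.657, -0.001, -0.0]
contact_force: [-0.0, 0.3, -1.5]
opening: 0.202
t 53.75 at [0.4161 0.3046 0.0893] jaw -7.8 q [ 0.44  0.11  2.07 -0.    0.97  0.57] open 0.202 F [-0.   0.3 -1.5]
shift [-0.001 -0.002  0.058] turn [-0.001  0.001  0.   ]
```

```bash
python3 -m crank '[[0,0,0.02,0,0,0,0],[0,0,0.04,0,0,0,0],[0,0,0.055,0,0,0,0],[0,0,0.055,0,0,0,0]]'; python3 -m crank '[[0,0,0.01,0,0,0,0],[0,0,0.02,0,0,0,0],[0,0,0.02,0,0,0,0]]'
```

```text
time: 54.15
eef_pos: [0.4164, 0.3047, 0.0815]
tcp_rot: [0.754, 0.657, -0.0, 0.0]
contact_force: [-0.1, -0.0, -1.5]
opening: 0.199
time: 54.45
eef_pos: [0.417, 0.3051, 0.0806]
tcp_rot: [0.753, 0.657, -0.0, 0.0]
contact_force: [-3.7, -1.4, 7.3]
opening: 0.202
```

The board touched the floor at the predicted height, with 7 N on it. I'll release, retract, and look.

```bash
python3 -m crank '[[0,0,-0.01,0,0,0,0],[0,0,-0.01,0,0,0,0.5],[0,0,-0.01,0,0,0,0.5],[0,0,-0.01,0,0,0,0.5],[0,0,-0.15,0,0,0,0.5],[0,0,-0.35,0,0,0,0.5],[0,0,-0.6,0,0,0,0.5],[0,0,-0.9,0,0,0,0.5],[0,0,-0.9,0,0,0,0.5]]'; python3 -m crank '[[-0.3,0,-0.1,0,0,0,0.5],[-0.6,0,-0.2,0,0,0,0.5],[-0.6,0,-0.2,0,0,0,0.5],[-0.6,0,-0.2,0,0,0,0.5]]'; python3 -c "
from h import *
plan(.4158,.3045,.2)
take('wrist','w27.png');take('scene','s27.png');take('top','t27.png')"
```

```text
time: 55.35
eef_pos: [0.4203, 0.3067, 0.2217]
tcp_rot: [0.753, 0.657, 0.007, 0.002]
contact_force: [1.3, 0.4, 0.3]
opening: 0.495
time: 55.75
eef_pos: [0.4045, 0.2152, 0.2439]
tcp_rot: [0.754, 0.657, 0.0, 0.0]
contact_force: [-0.1, 0.7, -0.3]
opening: 0.496
t 55.75 at [0.4045 0.2152 0.2439] jaw -7.9 q [ 0.27 -0.22  2.07 -0.    1.29  0.4 ] open 0.496 F [-0.1  0.7 -0.3]
shift [ 0.6   -0.008  0.293] turn [0. 0. 0.]
```

View pics/w27.png

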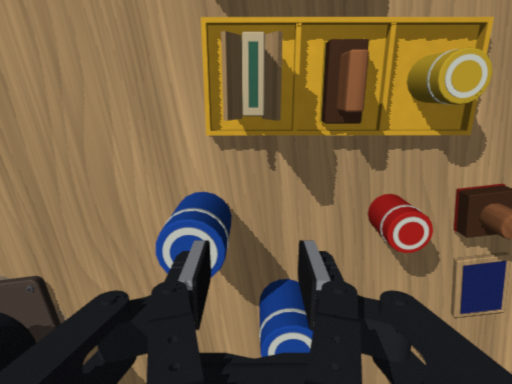

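View pics/s27.png

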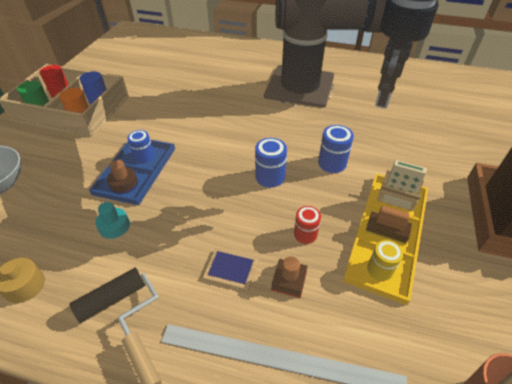

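View pics/t27.png

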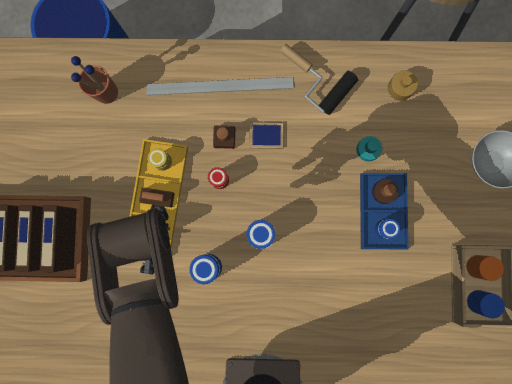

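```bash
python3 -c "
from h import *
s=take('scene')
c,sn=np.cos(np.radians(-7.8)),np.sin(np.radians(-7.8))
g=np.array([.4162,.3046])
P8=[[*(g+np.array([c*dx-sn*dy,sn*dx+c*dy])),z] for z in(.110,) for dx,dy in((-.009,-.032),(-.009,.032),(.009,.032),(.009,-.032))]
q=proj(s,P8); a=s['pixels'][140:230,350:440,::-1].copy(); a=cv2.resize(a,None,fx=6,fy=6,interpolation=2)
for u,v in q: cv2.circle(a,(int((u-350+.5)*6),int((v-140+.5)*6)),4,(0,0,255),1)
cv2.imwrite('pics/s28.png',a)"
```

```text
(no output)
```

View pics/s28.png

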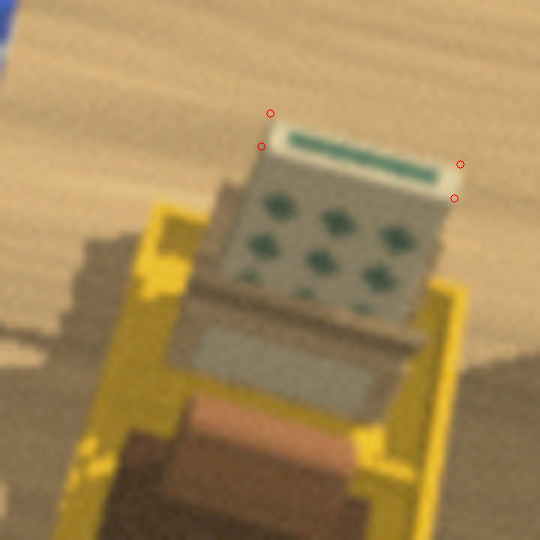

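The board's top edge lies at the seated height; the small offset of about 1 px is what I saw with the other things in this camera. Everything stands as asked, so I'm handing in.

```bash
python3 -c "
from plant import ticket
print(ticket.sign_off())"
```

```text
the job is handed in; nothing more can be done
None
```

Both kits are made up and the job is handed in, at about 56 s of the 138 s allowed. I worked in the order asked.
- **Blue tray:** the round block and the smallest blue pot each stand in their own compartment.
- **Yellow tray:** the border block is in the middle compartment and the yellow pot is in the far one. The green-patterned board stands upright between the two small boards.

**What went wrong:** early on I carried the round block too low over the pattern board and knocked it flat. I stood it up again, with its stripe end on top, re-gripped it across the 18 mm and slid it in. It met the floor at the expected height.

**Last checks:**
- The final camera views show every kit item upright in its compartment, and the gripper clear of everything.
- The red pot and the square block stand where they were, and the turquoise block looks unmoved.
- The board's top edge matches the seated height to about 1–2 pixels, which is this camera's usual offset.
- No wrist force reading I took went above about 10 N. I only read it at the end of each move, so I have no reading from the moment the board was hit.

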